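# Change the cartridge in a mist filter housing

### The job

Change the filter cartridge: lift the two keeper bars out of the filter housing and lay them flat, side by side, in the empty steel parts tray, then take the old cartridge out of the housing and stand it in the drip pan. Seat the fresh cartridge from the opened carton fully in the housing, then put both bars back fully down in their own notches, the wide bar at the end with the pipe stub and the narrow bar at the other. Leave the tape measure, the jar and the tin where they stand.

Things in the scene. Friction and masses are not known exactly. Their poses are not given: they have to be found in the camera images.
- wide_bar_mid (a point): Wide keeper bar, loose, 0.11 kg: steel strip 30 (x) x 88 (y) x 5 mm, rubber pad 44 mm long, 4 mm thick under its middle, black grip block 12 (x) x 22 (y) x 34 mm standing on its middle; 43 mm high over all. Point: centre, 21.5 mm above the underside, 12.5 mm above the strip's top. Symmetrical; z up. Starts seated in the housing's wide notches, over the old cartridge.
- narrow_bar_mid (a point): Narrow keeper bar: like the wide bar (same length, heights, grip block, point and axes), but its strip is only 16 mm wide; 0.08 kg. Starts seated in the housing's narrow notches, over the old cartridge.
- old_cartridge_mid (a point): Old filter cartridge, grey pleats, starts in the housing: block 90 (x) x 52 (y) x 32 mm, tapering to 80 x 42 mm over its lowest 10 mm, with an upright handle tab 20 (x) x 11 (y) mm on its middle, ending 74 mm above the underside. Point: centre, 37 mm above the underside (5 mm above the block, 37 mm below the tab's top). z up; symmetrical; about 0.16 kg, loose.
- fresh_cartridge_mid (a point): Fresh filter cartridge, white pleats; shape, size, point and axes as the old one. Starts in an opened carton (124 x 86 mm outside, 30 mm high, short flaps folded out, floor 3 mm thick, fixed).
- filter_housing: Filter housing: open aluminium box 110 (x) x 72 (y) x 52 mm, fixed; origin: centre of underside, z up; pipe stub on its -x end. Inside 98 x 60 mm, floor at z 4. Long walls notched down to z 41: wide pair (38 mm) at x -28, narrow pair (24 mm) at x +28; inner top edges chamfered 4 mm. Seated bars lie along y, points at (-28 or 28, 0, 58.5) mm; seated cartridge, long side along x: (0, 0, 41).
- parts_tray: Parts tray, side area for the bars: low empty bright steel tray, fixed, outside 146 (x) x 116 (y) mm, rim 14 mm high, inside 140 x 110 mm, floor 3 mm thick; origin: centre of underside, z up. Both bars fit flat side by side, each along the tray's y, some 32 mm either side of the middle.
- drip_pan: Drip pan for the old cartridge: dark steel pan, fixed, outside 128 (x) x 88 (y) mm, rim 18 mm high, inside 122 x 82 mm, floor 3 mm thick; origin: centre of underside, z up. The cartridge stands in it upright, long side along x.
- tape_measure_mid (a point): Bystander: yellow tape measure standing on the bench, 34 x 84 x 65 mm; point at its centre.
- rivet_jar_mid (a point): Bystander: small clear jar with a dark lid at the back of the work, 44 mm across, 105 mm high; point at its centre.
- small_can_mid (a point): Bystander: beige tin with a black lid at the back of the work, 50 mm across, 128 mm high; point at its centre.
Mind the look-alikes: they are no part of the job. Leave any orange or turquoise look-alike of the part that bears wide_bar_mid alone.

How it is judged:
On the way, in this order (a step that is already met when the one before it is completed fails the run):
1. both keeper bars lie flat in the parts tray (x of wide_bar_mid in the frame of parts_tray between -0.065 and 0.065 m and y of wide_bar_mid in the frame of parts_tray between -0.05 and 0.05 m and z of wide_bar_mid in the frame of parts_tray between 0.0185 and 0.0305 m and angle between each of wide_bar_mid, narrow_bar_mid's own z axis and vertical below 0.1 rad and x of narrow_bar_mid in the frame of parts_tray between -0.065 and 0.065 m and y of narrow_bar_mid in the frame of parts_tray between -0.05 and 0.05 m and z of narrow_bar_mid in the frame of parts_tray between 0.0185 and 0.0305 m), for 0.2 s.
2. the old cartridge stands in the drip pan, the bars still in the parts tray (all of step 1 and x of old_cartridge_mid in the frame of drip_pan between -0.03 and 0.03 m and y of old_cartridge_mid in the frame of drip_pan between -0.03 and 0.03 m and z of old_cartridge_mid in the frame of drip_pan between 0.034 and 0.046 m and angle between old_cartridge_mid's own z axis and vertical below 0.1 rad), for 0.2 s.
3. the fresh cartridge is seated in the housing, the bars still in the parts tray (all of step 1 and x of fresh_cartridge_mid in the frame of filter_housing between -0.01 and 0.01 m and y of fresh_cartridge_mid in the frame of filter_housing between -0.01 and 0.01 m and z of fresh_cartridge_mid in the frame of filter_housing between 0.037 and 0.045 m and angle between fresh_cartridge_mid's own z axis and vertical below 0.06 rad and angle between the x axis of fresh_cartridge_mid and the x axis of filter_housing, either way round below 0.15 rad), for 0.2 s.
At the end, for the whole second after the job is handed in: Fresh cartridge seated in the housing, wide bar down in the wide notches, narrow bar in the narrow ones (each within 10 mm sideways, 4 mm in height, level); old cartridge upright in the drip pan, within 30 mm of its middle each way; all at rest (x of fresh_cartridge_mid in the frame of filter_housing between -0.01 and 0.01 m and y of fresh_cartridge_mid in the frame of filter_housing between -0.01 and 0.01 m and z of fresh_cartridge_mid in the frame of filter_housing between 0.037 and 0.045 m and angle between each of fresh_cartridge_mid, wide_bar_mid, narrow_bar_mid's own z axis and vertical below 0.06 rad and angle between the x axis of fresh_cartridge_mid and the x axis of filter_housing, either way round below 0.15 rad and x of wide_bar_mid in the frame of filter_housing between -0.038 and -0.018 m and y of wide_bar_mid in the frame of filter_housing between -0.01 and 0.01 m and z of wide_bar_mid in the frame of filter_housing between 0.0545 and 0.0625 m and angle between the x axis of each of wide_bar_mid, narrow_bar_mid and the x axis of filter_housing, either way round below 0.2 rad and x of narrow_bar_mid in the frame of filter_housing between 0.018 and 0.038 m and y of narrow_bar_mid in the frame of filter_housing between -0.01 and 0.01 m and z of narrow_bar_mid in the frame of filter_housing between 0.0545 and 0.0625 m and x of old_cartridge_mid in the frame of drip_pan between -0.03 and 0.03 m and y of old_cartridge_mid in the frame of drip_pan between -0.03 and 0.03 m and z of old_cartridge_mid in the frame of drip_pan between 0.034 and 0.046 m and angle between old_cartridge_mid's own z axis and vertical below 0.1 rad and linear speed of each of wide_bar, narrow_bar, old_cartridge, fresh_cartridge below 0.02 m/s); the robot touches nothing.
It fails at once if the tape measure is pushed more than 30 mm or knocked over (distance of tape_measure_mid from where it was at the start of the episode above 0.03 m or angle between tape_measure_mid's own z axis and vertical above 0.5 rad).
It fails at once if the jar is pushed more than 30 mm or knocked over (distance of rivet_jar_mid from where it was at the start of the episode above 0.03 m or angle between rivet_jar_mid's own z axis and vertical above 0.5 rad).
It fails at once if the tin is pushed more than 30 mm or knocked over (distance of small_can_mid from where it was at the start of the episode above 0.03 m or angle between small_can_mid's own z axis and vertical above 0.5 rad).
It also fails if it takes over 128 s, if anything falls off the work surface, if the arm or the gripper's body presses on something with over 40 N, if the wrist force passes 120 N, or if a joint passes its speed limit or range.

### The arm

A 7-joint arm with a two-finger parallel gripper is mounted at the origin on a cart in front of the work surface, level with it; the furniture and walls round the work are solid. World frame = base frame: x ahead of the robot, y to its left, z up, the work surface at z = 0. Lengths are in m, angles in rad, forces in N, time in s.
With the tool pointing down it reaches from about 0.4 to 0.85 m from the base axis. Payload 10.4 kg.
Tool frame: the origin (TCP) lies between the finger pads; the fingertips stand 14 mm ahead of it and the grasp point (between the pads) lies 5 mm behind it; z points along the fingers, y is the line along which they close (so a half turn about z gives the same grasp; the last joint's range is limited). The gripper opens to 87 mm and grips with 3 to 60 N. Pads are 19 mm wide; open, the fingers measure 117 mm over their backs; the gripper's body (75 mm by 190 mm) begins 51 mm behind the grasp point.
Start: joints at [-1.324, 0.332, -0.065, 1.46, 0.022, 1.35, -0.088], TCP at [0.167, 0.602, 0.237] pointing down, gripper open.
Joint ranges: [-2.6, 2.6], [-0.5, 2.12], [-1.47, 1.34], [0.16, 2.42], [-1.27, 4.41], [0.06, 2.06], [-2.6, 2.6]. Speed limits (rad/s): [2.22, 2.22, 2.79, 2.79, 3.14, 3.14, 3.14].

### API

Orientations are given as a unit quaternion [x, y, z, w].
In Python, from bench import * gives the robot as it stands.
- The arm moves only by the tool drive_tool, never from a script. Its argument "deltas" is a list of rows, each a list of 7 numbers: the turn, a rotation vector about the tool's x, y, z in degrees, then the shift along the tool's x, y, z in m, then the closure, from -1 (fully open) to 1 (shut). A call has 1 to 12 rows; each row is the pose to reach, as a shift and turn from the pose commanded when the call began, along the tool's axes at that moment; what a row does not reach only later rows make up. A row lasts 1/10 s, in which the tool goes at most 50 mm and 8.59 degrees, less where a joint would pass 70% of its speed; a pose out of reach is approached as far as the arm can. A call with a gripper value outside its range is refused whole. The fingers move at their own pace and stop on an object; "squeeze" is the grip in N (left out, the last holds). Time passes only in rows, so rows that repeat a pose let the fingers close. It gives the time, the measured TCP pose, the force and the opening at its end, in the units of the state.
- read_state(): the state, without advancing time (a new reading comes with each control period).
- camera(name): name is "scene" or "top" or "wrist"; returns (picture, depth): 480x640x3 uint8, red, green, blue; 480x640 float32, m along the optical axis (not along the pixel's ray), 0 where there is no reading.
- camera_params(name): a dict with "K" (3x3 intrinsics, pixels), "k1" (the pictures are not rectified: a ray, as slopes to the right and down, at radius r is drawn at 1 + k1 r^2 times it, then the intrinsics apply), "R" (3x3) and "t" (3): a world point X has camera coordinates R X + t; the wrist camera has in their place "mount" (4x4, takes a point from camera to tool coordinates, whose origin is the TCP and whose axes are the flange's). Camera axes: x right, y down, z forward; pixel columns grow to the right and rows downward; lengths in m; the calibration is good to about 2 mm. A picture is of the moment at which its call begins: read the wrist's pose just before it. camera_params takes no time and is no camera call.
- close_job(): hands the job in, once; it reports no verdict.
Trained networks look in the newest picture that a camera, given by its name, has taken for a name from the list of things; names that differ only in an ending like _2 or _b are one class to them, and where a whole thing is asked for, a point or a joint stands for the part that bears it (a point fixed in the world has none). Each returns a list of dicts, best first, with "score" (0 to 1); they miss things now and then, are a little off and sometimes report something else, mostly with a low value. They report only what shows in the picture. A call takes as long as a camera call. They do not tell look-alikes from the thing itself.
- outline_of(label, camera): "pixels" (480x640 bool, what is visible of it) and "location" ([column, row] as shares, 0 to 1, of the picture: columns of its width, rows of its height, amid what is visible of it).
- tip_of(label, camera): "location" ([column, row] as shares, 0 to 1, of the picture: columns of its width, rows of its height: a listed point, or the origin of a listed thing).
The state is a dict: "time": time; "joint_positions": joint angles; "joint_vel": joint speeds; "joint_torque": joint torques, N m; "ee_pos": TCP position; "eef_rot": TCP orientation; "ft_force": force on the tool from outside, world axes, zero at the start; "torque": the same for the moment, N m; "width": finger opening in m.
Only numpy, scipy, OpenCV 4.12 (cv2) and the standard library are available. Lean on these libraries where they do the work, as an engineer would, in place of code of your own. Each camera call takes 0.05 s, during which the arm holds its last target. There are 200 camera calls.

## Working session

There is one attempt and no reset: what is moved stays moved. The work goes in short steps, Python scripts to look and compute and a tool call to move; the robot and the scene stay as the last step left them, time stands still between calls to the robot, and variables do not carry over. Pictures are saved under pics/ and viewed, on a budget of 14 in all, crops included, one or two more only if the job needs it, and the job is handed in when it is done.

Besides the shell and the picture viewer there is one more tool, called as name(argument=value, ...) on one line, values as JSON. drive_tool: Moves the arm, as the interface text tells. Its arguments: {"type":"object","properties":{"deltas":{"type":"array"},"squeeze":{"type":"number"}},"required":["deltas"]}

```bash
mkdir -p pics; ls; python3 - <<'E'
from bench import *
import cv2,numpy as np
s=read_state();print({k:np.round(v,3) for k,v in s.items()})
for c in("scene","top"):
    p,d=camera(c);cv2.imwrite(f"pics/{c}0.png",p[:,:,::-1])
    q=camera_params(c);print(c,{k:np.round(v,3).tolist() for k,v in q.items()})
print({k:np.round(v,3).tolist() for k,v in camera_params("wrist").items()})
E
```

```text
pics
{'time': np.float64(0.0), 'joint_positions': array([-1.324,  0.333, -0.065,  1.461,  0.022,  1.35 , -0.088]), 'joint_vel': array([ 0.   ,  0.   , -0.001,  0.003, -0.   , -0.001,  0.001]), 'joint_torque': array([ 0.0000e+00, -6.2326e+01,  2.4000e-02, -3.8990e+01, -6.1000e-02,
        4.0000e-02,  0.0000e+00]), 'ee_pos': array([0.166, 0.602, 0.236]), 'eef_rot': array([ 0.134,  0.991, -0.001, -0.   ]), 'ft_force': array([-0.44 , -0.123, -0.69 ]), 'torque': array([-0.01 ,  0.018,  0.043]), 'width': np.float64(0.087)}
scene {'K': [[527.822, 0.0, 314.18], [0.0, 527.822, 236.013], [0.0, 0.0, 1.0]], 'k1': -0.125, 'R': [[0.556, -0.831, 0.016], [-0.578, -0.401, -0.711], [0.597, 0.385, -0.703]], 't': [-0.33, 0.404, 0.564]}
top {'K': [[532.673, 0.0, 329.509], [0.0, 532.673, 234.284], [0.0, 0.0, 1.0]], 'k1': -0.008, 'R': [[0.001, -1.0, -0.022], [-0.993, 0.001, -0.118], [0.118, 0.022, -0.993]], 't': [0.014, 0.582, 0.984]}
{'K': [[410.197, 0.0, 317.146], [0.0, 410.197, 240.823], [0.0, 0.0, 1.0]], 'k1': -0.071, 'mount': [[0.001, -0.957, -0.29, 0.08], [1.0, 0.001, -0.0, -0.001], [0.0, -0.29, 0.957, -0.148], [0.0, 0.0, 0.0, 1.0]]}
```

View pics/top0.png

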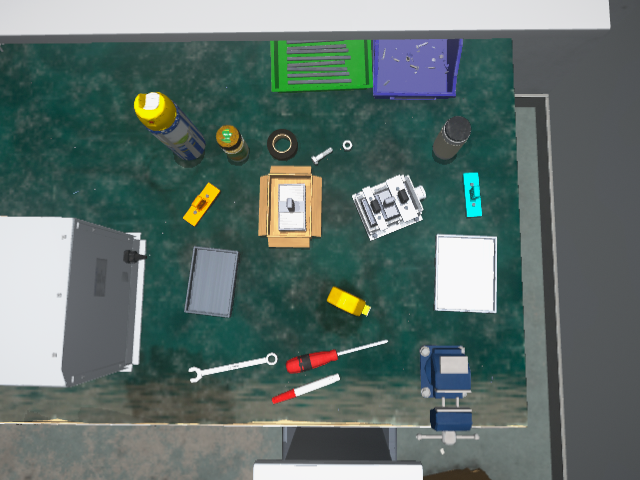

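View pics/scene0.png

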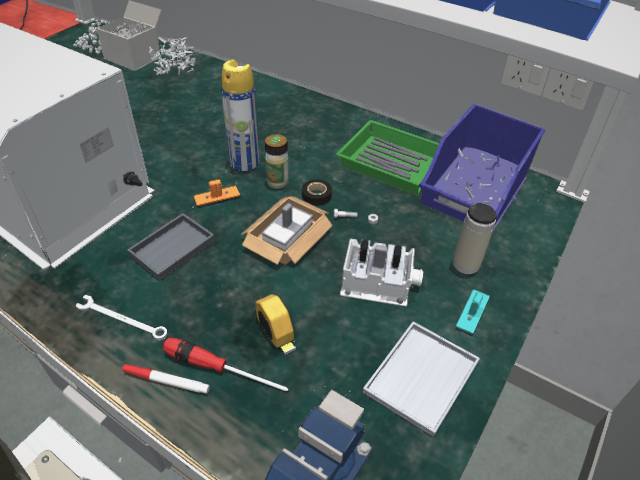

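```bash
cat > h.py <<'E'
from bench import *
import cv2,numpy as np
from scipy.spatial.transform import Rotation as Ro
L=["wide_bar_mid","narrow_bar_mid","old_cartridge_mid","fresh_cartridge_mid","filter_housing","parts_tray","drip_pan","tape_measure_mid","rivet_jar_mid","small_can_mid"]
def cam(name,st=None):
    q=camera_params(name);K=np.array(q["K"])
    if "R" in q: R=np.array(q["R"]);t=np.array(q["t"])
    else:
        T=np.eye(4);T[:3,:3]=Ro.from_quat(st["eef_rot"]).as_matrix();T[:3,3]=st["ee_pos"]
        M=np.linalg.inv(T@np.array(q["mount"]));R=M[:3,:3];t=M[:3,3]
    return K,q["k1"],R,t
def rays(px,K,k1):
    px=np.atleast_2d(px).astype(float)
    d=np.stack([(px[:,0]-K[0,2])/K[0,0],(px[:,1]-K[1,2])/K[1,1]],1);u=d.copy()
    for _ in range(10): u=d/(1+k1*(u**2).sum(1,keepdims=True))
    return np.c_[u,np.ones(len(u))]
def at_z(px,z,C):
    K,k1,R,t=C;r=rays(px,K,k1)@R;o=-R.T@t
    return o+r*((z-o[2])/r[:,2])[:,None]
def cloud(d,C,mask=None):
    K,k1,R,t=C;m=d>0
    if mask is not None:m&=mask
    v,u=np.nonzero(m);return (rays(np.c_[u,v],K,k1)*d[v,u][:,None]-t)@R,np.c_[u,v]
def project(X,C):
    K,k1,R,t=C;x=np.atleast_2d(X)@R.T+t;u=x[:,:2]/x[:,2:];u=u*(1+k1*(u**2).sum(1,keepdims=True))
    return u*[K[0,0],K[1,1]]+K[:2,2]
E
python3 - <<'E'
from h import *
for c in("top","scene"):
    p,d=camera(c);C=cam(c)
    for l in L:
        for o in tip_of(l,c)[:3]:
            print(c,l,round(o["score"],2),np.round(np.array(o["location"])*[640,480]))
    if c=="top":
      for l in L:
        for o in outline_of(l,c)[:3]:
            P,_=cloud(d,C,o["pixels"])
            if len(P)<20: continue
            z=np.percentile(P[:,2],[5,50,95]);(cx,cy),(w,h),a=cv2.minAreaRect(P[:,:2].astype(np.float32))
            print("OUT",l,round(o["score"],2),np.round(np.array(o["location"])*[640,480]),"rect",np.round([cx,cy,w,h],3),round(a,1),"z",np.round(z,3),len(P))
E
```

```text
top wide_bar_mid 0.78 [402. 197.]
top wide_bar_mid 0.72 [477. 195.]
top wide_bar_mid 0.68 [199. 199.]
top narrow_bar_mid 0.8 [376. 203.]
top narrow_bar_mid 0.23 [292. 207.]
top narrow_bar_mid 0.18 [216. 282.]
top old_cartridge_mid 0.77 [388. 202.]
top fresh_cartridge_mid 0.64 [292. 207.]
top filter_housing 0.58 [387. 202.]
top parts_tray 0.78 [466. 271.]
top drip_pan 0.97 [215. 284.]
top drip_pan 0.15 [348. 304.]
top tape_measure_mid 0.7 [350. 301.]
top rivet_jar_mid 0.77 [236. 141.]
top small_can_mid 0.91 [450. 142.]
OUT wide_bar_mid 0.94 [403. 197.] rect [ 0.655 -0.122  0.096  0.037] 18.2 z [0.044 0.047 0.08 ] 685
OUT wide_bar_mid 0.85 [204. 201.] rect [0.645 0.27  0.032 0.088] 55.8 z [0.006 0.01  0.043] 676
OUT wide_bar_mid 0.81 [471. 194.] rect [ 0.664 -0.266  0.087  0.031] 2.0 z [0.007 0.01  0.044] 649
OUT narrow_bar_mid 0.76 [373. 205.] rect [ 0.63  -0.072  0.087  0.016] 23.2 z [0.044 0.047 0.081] 397
OUT old_cartridge_mid 0.78 [386. 206.] rect [ 0.635 -0.083  0.052  0.059] 21.1 z [0.026 0.037 0.078] 603
OUT fresh_cartridge_mid 0.86 [292. 210.] rect [0.641 0.089 0.1   0.057] 3.
[... 353 characters left out ...]
6. 302.] rect [ 0.451 -0.023  0.084  0.037] 60.9 z [0.005 0.059 0.066] 729
OUT small_can_mid 0.85 [454. 139.] rect [ 0.757 -0.213  0.047  0.047] 0.7 z [0.028 0.122 0.131] 1045
scene wide_bar_mid 0.96 [477. 304.]
scene wide_bar_mid 0.88 [215. 194.]
scene wide_bar_mid 0.86 [397. 257.]
scene narrow_bar_mid 0.59 [364. 253.]
scene old_cartridge_mid 0.74 [372. 262.]
scene fresh_cartridge_mid 0.71 [289. 221.]
scene fresh_cartridge_mid 0.17 [474. 239.]
scene filter_housing 0.57 [373. 281.]
scene parts_tray 0.84 [423. 379.]
scene parts_tray 0.61 [378. 264.]
scene drip_pan 0.74 [174. 245.]
scene tape_measure_mid 0.98 [275. 322.]
scene rivet_jar_mid 0.93 [277. 159.]
scene small_can_mid 0.62 [476. 236.]
```

```bash
python3 - <<'E'
from h import *
p,d=camera("top");C=cam("top");P,uv=cloud(d,C)
def st(n,u0,u1,v0,v1,zmin=0.01):
    m=(uv[:,0]>=u0)&(uv[:,0]<u1)&(uv[:,1]>=v0)&(uv[:,1]<v1)&(P[:,2]>zmin);Q=P[m];print(n,np.round(np.percentile(Q,[1,50,99],axis=0),3).tolist())
st("cabinet",0,150,215,390,.02);st("shelf",0,610,0,36,.02);st("vise",415,475,340,455,.02);st("tape",325,372,285,320,.02);st("spray",130,205,90,168,.02);st("jar",215,250,123,165,.02);st("base",250,425,460,480,-1);st("bottomL",0,250,430,480,-2);st("bins",270,465,40,100,.01)
# grips
for n,x,y in(("wide",402,197),("narrow",376,203),("fresh",291,205),("old",388,200)):
    m=(abs(uv[:,0]-x)<14)&(abs(uv[:,1]-y)<14);Q=P[m];z=Q[:,2].max() if n in"widenarrow" else {"fresh":.077,"old":.078}[n]
    Q=Q[(Q[:,2]>z-.006)&(Q[:,2]<z+.004)];print(n,len(Q),np.round(Q.mean(0),3))
cv2.imwrite("pics/c1.png",cv2.resize(p[150:260,240:500,::-1],None,fx=3,fy=3,interpolation=cv2.INTER_CUBIC))
E
```

```text
cabinet [[0.334, 0.387, 0.029], [0.457, 0.397, 0.273], [0.578, 0.49, 0.281]]
shelf [[0.8, -0.342, 0.387], [0.82, 0.039, 0.4], [0.846, 0.43, 0.403]]
vise [[0.209, -0.232, 0.021], [0.304, -0.195, 0.102], [0.37, -0.156, 0.116]]
tape [[0.431, -0.05, 0.033], [0.456, -0.017, 0.06], [0.48, 0.016, 0.068]]
spray [[0.737, 0.267, 0.024], [0.754, 0.284, 0.183], [0.793, 0.322, 0.233]]
jar [[0.732, 0.177, 0.023], [0.747, 0.195, 0.104], [0.774, 0.219, 0.109]]
base [[-0.109, -0.273, -0.781], [0.14, 0.0, -0.0], [0.152, 0.289, 0.005]]
bottomL [[-0.137, 0.304, -0.79], [-0.058, 0.713, -0.78], [0.021, 1.128, -0.769]]
bins [[0.846, -0.226, 0.01], [0.917, -0.116, 0.023], [0.982, 0.13, 0.116]]
wide 87 [ 0.648 -0.118  0.08 ]
narrow 77 [ 0.632 -0.076  0.08 ]
fresh 59 [0.636 0.087 0.077]
old 135 [ 0.638 -0.092  0.078]
```

View pics/c1.png

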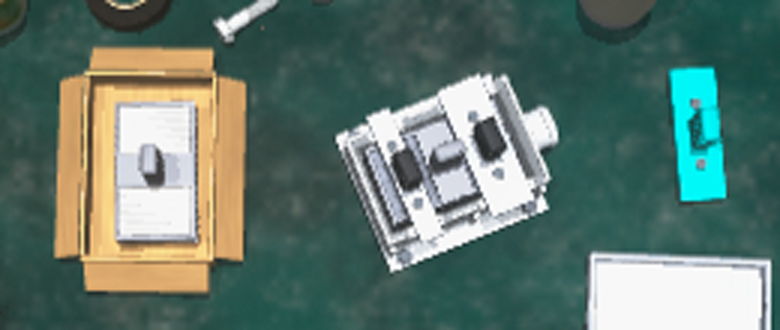

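```bash
cat >> h.py <<'E'
def go(x,y,z,a,st=None):
    """row to reach TCP x,y,z with tool y at world angle a deg, pointing down"""
    st=st or read_state();R0=Ro.from_quat(st["eef_rot"])
    cur=R0.as_matrix()[:,1];ca=np.degrees(np.arctan2(cur[1],cur[0]))
    a=ca+(a-ca+90)%180-90
    r=np.radians(a);ty=np.array([np.cos(r),np.sin(r),0]);tz=np.array([0,0,-1.]);R1=Ro.from_matrix(np.c_[np.cross(ty,tz),ty,tz])
    D=R0.inv()*R1
    print("row",np.round(np.degrees(D.as_rotvec()),2).tolist()+np.round(R0.inv().apply(np.array([x,y,z])-st["ee_pos"]),4).tolist(),"a",round(ca,2),"->",round(a,2),"t",round(float(st["time"]),2),"w",round(float(st["width"]),4),"F",np.round(st["ft_force"],1))
E
python3 -c "
from h import *
go(.167,.602,.45,74.6);go(.635,-.095,.45,21.5);go(.635,-.095,.2,21.5)"
```

```text
row [0.0, 0.0, -0.06, -0.0005, -0.0003, -0.2134] a 74.54 -> 74.6 t 1.75 w 0.0869 F [0.2 0.3 0.7]
row [0.0, -0.0, 53.04, -0.6374, -0.5473, -0.2135] a 74.54 -> 21.5 t 1.75 w 0.0869 F [0.2 0.3 0.7]
row [0.0, -0.0, 53.04, -0.6374, -0.5473, 0.0365] a 74.54 -> 21.5 t 1.75 w 0.0869 F [0.2 0.3 0.7]
```

drive_tool(deltas=[[0, 0, 0, 0, 0, -0.21, -1], [0, 0, 0, 0, 0, -0.21, -1], [0, 0, 0, 0, 0, -0.21, -1], [0, 0, 0, 0, 0, -0.21, -1], [0, 0, 53, -0.637, -0.547, -0.21, -1], [0, 0, 53, -0.637, -0.547, -0.21, -1], [0, 0, 53, -0.637, -0.547, -0.21, -1], [0, 0, 53, -0.637, -0.547, -0.21, -1], [0, 0, 53, -0.637, -0.547, -0.21, -1], [0, 0, 53, -0.637, -0.547, -0.21, -1], [0, 0, 53, -0.637, -0.547, -0.21, -1], [0, 0, 53, -0.637, -0.547, -0.21, -1]])

```text
time: 2.95
ee_pos: [0.3903, 0.2684, 0.4416]
eef_rot: [0.563, 0.826, 0.001, -0.0]
ft_force: [1.1, 1.1, -0.6]
width: 0.0867
```

```bash
python3 -c "
from h import *
print(read_state()['ee_pos']);go(.635,-.095,.2,21.5);go(.635,-.095,.4,21.5)"
```

```text
[0.39032936 0.26835292 0.44164256]
row [0.04, -0.04, -0.02, -0.4279, 0.0945, 0.2414] a 21.48 -> 21.5 t 2.95 w 0.0867 F [ 1.1  1.1 -0.6]
row [0.04, -0.04, -0.02, -0.4277, 0.0946, 0.0414] a 21.48 -> 21.5 t 2.95 w 0.0867 F [ 1.1  1.1 -0.6]
```

drive_tool(deltas=[[0, 0, 0, -0.428, 0.094, 0.1, -1], [0, 0, 0, -0.428, 0.094, 0.1, -1], [0, 0, 0, -0.428, 0.094, 0.1, -1], [0, 0, 0, -0.428, 0.094, 0.1, -1], [0, 0, 0, -0.428, 0.094, 0.1, -1], [0, 0, 0, -0.428, 0.094, 0.24, -1], [0, 0, 0, -0.428, 0.094, 0.24, -1], [0, 0, 0, -0.428, 0.094, 0.24, -1], [0, 0, 0, -0.428, 0.094, 0.24, -1], [0, 0, 0, -0.428, 0.094, 0.24, -1], [0, 0, 0, -0.428, 0.094, 0.24, -1], [0, 0, 0, -0.428, 0.094, 0.24, -1]])

```text
time: 4.15
ee_pos: [0.6335, -0.095, 0.1991]
eef_rot: [0.564, 0.826, -0.002, -0.001]
ft_force: [-0.2, 0.3, -0.0]
width: 0.0871
```

```bash
cat >> h.py <<'E'
def look(name="wrist",labels=(),zs=(),save=None):
    st=read_state();p,d=camera(name);C=cam(name,st)
    if save: cv2.imwrite(save,p[:,:,::-1])
    for l in labels:
        for o in tip_of(l,name)[:2]:
            px=np.array(o["location"])*[640,480];dd=np.median(d[max(0,int(px[1])-2):int(px[1])+3,max(0,int(px[0])-2):int(px[0])+3])
            print("tip",l,round(o["score"],2),np.round(px))
    return st,p,d,C
def rect(P):
    (cx,cy),(w,h),a=cv2.minAreaRect(P[:,:2].astype(np.float32));
    if w<h: w,h,a=h,w,a+90
    return np.round([cx,cy,w,h],4).tolist(),round((a+90)%180-90,1)
def top_slab(P,zlo,zhi,x,y,r):
    m=(P[:,2]>zlo)&(P[:,2]<zhi)&(np.hypot(P[:,0]-x,P[:,1]-y)<r);return P[m]
E
python3 - <<'E'
from h import *
st,p,d,C=look("wrist",L[:5],save="pics/w1.png");P,_=cloud(d,C)
print(st["ee_pos"])
for n,x,y,z in(("wide",.648,-.118,.08),("narrow",.632,-.076,.08),("old",.638,-.096,.078),("fresh",.636,.087,.077)):
    Q=top_slab(P,z-.004,z+.005,x,y,.018);print(n,len(Q),len(Q)>5 and (np.round(Q.mean(0),4),rect(Q)))
for n,l in (("wide",L[0]),("narrow",L[1])):
    for o in outline_of(l,"wrist")[:2]:
        Q,_=cloud(d,C,o["pixels"]);Q=Q[(Q[:,2]>.040)&(Q[:,2]<.052)];print(n,round(o["score"],2),rect(Q),len(Q))
Q=top_slab(P,.048,.056,.638,-.097,.09);print("rim",rect(Q),len(Q))
go(.635,-.095,.2,21.5)
E
```

```text
tip wide_bar_mid 0.69 [323. 273.]
tip narrow_bar_mid 0.78 [328. 196.]
tip old_cartridge_mid 0.81 [324. 234.]
[ 0.63345555 -0.09497771  0.19913808]
wide 601 (array([ 0.6479, -0.1193,  0.0789]), ([0.6457, -0.1159, 0.0301, 0.022], -63.8))
narrow 670 (array([ 0.6308, -0.0739,  0.0789]), ([0.6331, -0.0796, 0.0285, 0.0222], -67.6))
old 423 (array([ 0.6402, -0.0973,  0.0772]), ([0.6406, -0.0976, 0.0195, 0.0112], -68.5))
fresh 0 False
wide 0.82 ([0.6492, -0.1233, 0.0878, 0.0309], 23.5) 3244
wide 0.66 ([0.6632, -0.2659, 0.0225, 0.0129], 0.4) 283
narrow 0.56 ([0.6303, -0.0729, 0.0874, 0.0177], 23.5) 1996
rim ([0.6393, -0.099, 0.1099, 0.0722], -67.8) 1727
row [0.1, -0.01, 0.12, -0.0029, -0.0005, 0.0024] a 21.62 -> 21.5 t 4.55 w 0.0872 F [ 0.6  0.8 -0.9]
```

View pics/w1.png

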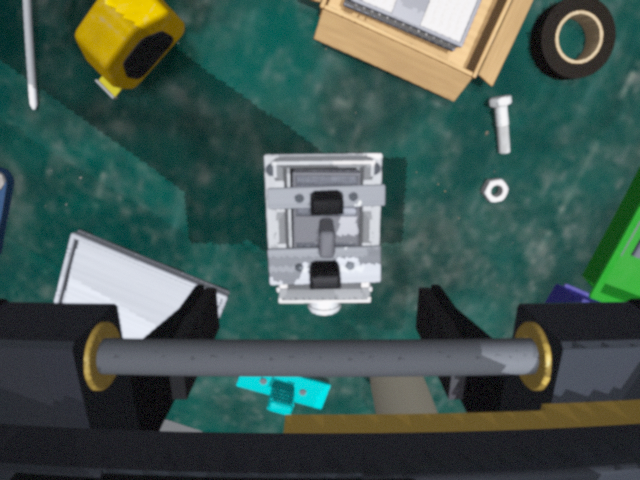

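```bash
python3 -c "
from h import *
go(.6495,-.124,.11,22.5);go(.6495,-.124,.065,22.5)"
```

```text
row [0.1, -0.01, -0.88, -0.0352, 0.0021, 0.0924] a 21.62 -> 22.5 t 4.55 w 0.0872 F [ 0.6  0.8 -0.9]
row [0.1, -0.01, -0.88, -0.0352, 0.002, 0.1374] a 21.62 -> 22.5 t 4.55 w 0.0872 F [ 0.6  0.8 -0.9]
```

drive_tool(deltas=[[0, 0, -0.9, -0.034, 0.002, 0.09, 0.17], [0, 0, -0.9, -0.034, 0.002, 0.09, 0.17], [0, 0, -0.9, -0.034, 0.002, 0.09, 0.17], [0, 0, -0.9, -0.034, 0.002, 0.09, 0.17], [0, 0, -0.9, -0.034, 0.002, 0.09, 0.17], [0, 0, -0.9, -0.034, 0.002, 0.09, 0.17]])

```text
time: 5.15
ee_pos: [0.6497, -0.1234, 0.1137]
eef_rot: [0.556, 0.831, 0.001, 0.001]
ft_force: [0.4, 0.6, 0.3]
width: 0.047
```

```bash
python3 - <<'E'
from h import *
S=[]
for i in range(3):
    st,p,d,C=look("wrist",save="pics/w2.png");S.append(st["ee_pos"])
print(np.round(S,4));go(.6495,-.124,.065,22.5)
P,_=cloud(d,C)
for n,x,y,z in(("wide",.648,-.118,.08),("narrow",.632,-.076,.08)):
    Q=top_slab(P,z-.004,z+.005,x,y,.03);print(n,len(Q),len(Q)>5 and (np.round(Q.mean(0),4),rect(Q)))
E
```

```text
[[ 0.6497 -0.1234  0.1137]
 [ 0.6495 -0.1234  0.1133]
 [ 0.6493 -0.1235  0.1129]]
row [0.11, 0.02, -0.02, -0.0005, 0.0001, 0.0476] a 22.48 -> 22.5 t 5.3 w 0.0388 F [ 0.3 -0.1  0.6]
wide 1852 (array([ 0.6454, -0.1125,  0.0785]), ([0.6431, -0.1101, 0.0416, 0.0223], -65.8))
narrow 2030 (array([ 0.6334, -0.0804,  0.0786]), ([0.6357, -0.0852, 0.0401, 0.0225], -66.6))
```

View pics/w2.png

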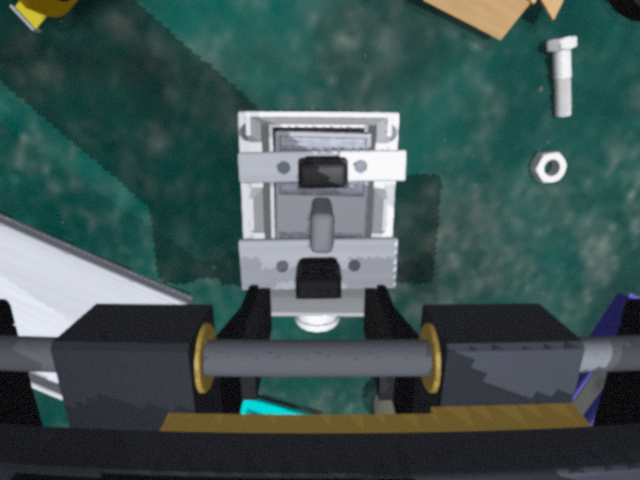

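drive_tool(deltas=[[0, 0, 0, 0, 0, 0.03, 0.17], [0, 0, 0, 0, 0, 0.047, 0.17], [0, 0, 0, 0, 0, 0.047, 0.17], [0, 0, 0, 0, 0, 0.047, 0.17], [0, 0, 0, 0, 0, 0.047, 0.17], [0, 0, 0, 0, 0, 0.047, 0.8], [0, 0, 0, 0, 0, 0.047, 0.8], [0, 0, 0, 0, 0, 0.047, 0.8], [0, 0, 0, 0, 0, 0.047, 0.8], [0, 0, 0, 0, 0, 0.047, 0.8]], squeeze=25)

```text
time: 6.3
ee_pos: [0.6488, -0.124, 0.0647]
eef_rot: [0.556, 0.831, 0.0, 0.0]
ft_force: [-1.3, 0.7, 4.5]
width: 0.0217
```

```bash
python3 -c "
from h import *
go(.6495,-.124,.18,22.5);go(.543,-.249,.18,88)"
```

```text
row [0.04, 0.01, -0.05, -0.0002, 0.0007, -0.1153] a 22.45 -> 22.5 t 6.3 w 0.0217 F [-1.3  0.7  4.5]
row [0.03, 0.03, -65.55, -0.0751, -0.1454, -0.1154] a 22.45 -> 88.0 t 6.3 w 0.0217 F [-1.3  0.7  4.5]
```

drive_tool(deltas=[[0, 0, 0, 0, 0, -0.02, 0.8], [0, 0, 0, 0, 0, -0.05, 0.8], [0, 0, 0, 0, 0, -0.09, 0.8], [0, 0, -65.5, -0.075, -0.145, -0.115, 0.8], [0, 0, -65.5, -0.075, -0.145, -0.115, 0.8], [0, 0, -65.5, -0.075, -0.145, -0.115, 0.8], [0, 0, -65.5, -0.075, -0.145, -0.115, 0.8], [0, 0, -65.5, -0.075, -0.145, -0.115, 0.8], [0, 0, -65.5, -0.075, -0.145, -0.115, 0.8], [0, 0, -65.5, -0.075, -0.145, -0.115, 0.8], [0, 0, -65.5, -0.075, -0.145, -0.115, 0.8], [0, 0, -65.5, -0.075, -0.145, -0.115, 0.8]])

```text
time: 7.5
ee_pos: [0.5428, -0.2488, 0.179]
eef_rot: [0.017, 1.0, 0.0, -0.0]
ft_force: [-1.1, 0.7, -1.0]
width: 0.0218
```

```bash
python3 - <<'E'
from h import *
st,p,d,C=look("wrist",["wide_bar_mid","parts_tray"],save="pics/w3.png");P,_=cloud(d,C)
print(st["ee_pos"])
Q=top_slab(P,.006,.02,.511,-.248,.12);print("rim",rect(Q),len(Q))
for o in outline_of("parts_tray","wrist")[:1]:
    Q,_=cloud(d,C,o["pixels"]);Q=Q[Q[:,2]<.02];print(rect(Q),len(Q))
go(.543,-.249,.05,88)
E
```

```text
tip wide_bar_mid 0.76 [316. 312.]
tip parts_tray 0.61 [315. 177.]
[ 0.54282253 -0.24881229  0.17900991]
rim ([0.5074, -0.2487, 0.1457, 0.1179], -2.3) 3714
([0.5071, -0.2487, 0.1451, 0.1219], -1.8) 28330
row [0.01, -0.02, -0.19, -0.0, -0.0003, 0.1291] a 87.81 -> 88.0 t 7.7 w 0.0215 F [-0.4  0.1 -0.9]
```

View pics/w3.png

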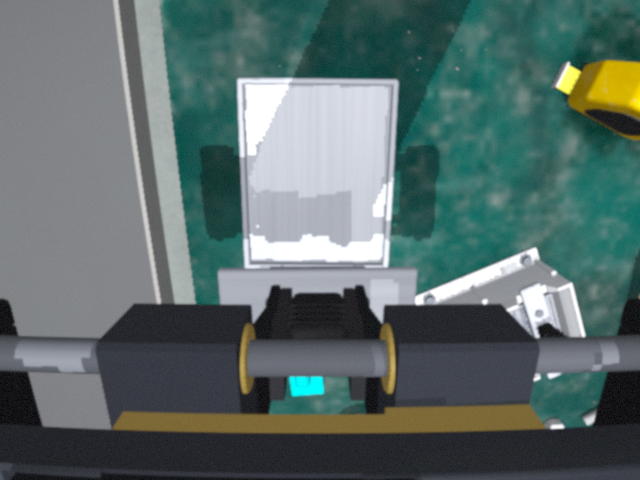

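drive_tool(deltas=[[0, 0, 0, 0.0035, -0.001, 0.05, 0.8], [0, 0, 0, 0.0035, -0.001, 0.1, 0.8], [0, 0, 0, 0.0035, -0.001, 0.125, 0.8], [0, 0, 0, 0.0035, -0.001, 0.14, 0.8], [0, 0, 0, 0.0035, -0.001, 0.147, 0.8], [0, 0, 0, 0.0035, -0.001, 0.147, 0.8], [0, 0, 0, 0.0035, -0.001, 0.147, 0.8], [0, 0, 0, 0.0035, -0.001, 0.147, 0.17], [0, 0, 0, 0.0035, -0.001, 0.147, 0.17], [0, 0, 0, 0.0035, -0.001, 0.147, 0.17], [0, 0, 0, 0.0035, -0.001, 0.12, 0.17], [0, 0, 0, 0.0035, -0.001, 0.06, 0.17]])

```text
time: 8.9
ee_pos: [0.5376, -0.2486, 0.1073]
eef_rot: [0.018, 1.0, 0.001, -0.003]
ft_force: [0.7, 0.1, -0.0]
width: 0.0358
```

```bash
python3 - <<'E'
from h import *
st,p,d,C=look("wrist",["wide_bar_mid","parts_tray"]);P,_=cloud(d,C)
print(st["ee_pos"])
Q=top_slab(P,.041,.052,.539,-.25,.03);print("grip",len(Q),np.round(Q.mean(0),4),rect(Q))
go(.6295,-.073,.18,22.5);go(.6295,-.073,.065,22.5)
E
```

```text
tip wide_bar_mid 0.98 [299. 428.]
tip wide_bar_mid 0.85 [313. 260.]
tip parts_tray 0.72 [316. 202.]
[ 0.53755295 -0.24859446  0.107322  ]
grip 882 [ 0.538  -0.2506  0.045 ] ([0.539, -0.2506, 0.0224, 0.0131], 88.4)
row [0.14, 0.37, 65.43, -0.0818, 0.1806, -0.0668] a 87.93 -> 22.5 t 9.05 w 0.0363 F [ 0.2 -0.6 -0.1]
row [0.14, 0.37, 65.43, -0.0811, 0.1807, 0.0482] a 87.93 -> 22.5 t 9.05 w 0.0363 F [ 0.2 -0.6 -0.1]
```

drive_tool(deltas=[[0, 0, 0, 0, 0, -0.05, 0.17], [0, 0, 65.4, -0.081, 0.181, -0.06, 0.17], [0, 0, 65.4, -0.081, 0.181, -0.06, 0.17], [0, 0, 65.4, -0.081, 0.181, -0.06, 0.17], [0, 0, 65.4, -0.081, 0.181, -0.06, 0.17], [0, 0, 65.4, -0.081, 0.181, -0.06, 0.17], [0, 0, 65.4, -0.081, 0.181, -0.06, 0.17], [0, 0, 65.4, -0.081, 0.181, -0.06, 0.17], [0, 0, 65.4, -0.081, 0.181, -0.06, 0.17], [0, 0, 65.4, -0.081, 0.181, 0, 0.17], [0, 0, 65.4, -0.081, 0.181, 0, 0.17], [0, 0, 65.4, -0.081, 0.181, 0, 0.17]])

```text
time: 10.25
ee_pos: [0.6254, -0.0714, 0.1072]
eef_rot: [0.555, 0.832, -0.001, -0.002]
ft_force: [-0.6, -0.0, 0.2]
width: 0.0361
```

```bash
python3 - <<'E'
from h import *
st,p,d,C=look("wrist");P,_=cloud(d,C)
print(st["ee_pos"])
Q=top_slab(P,.074,.085,.630,-.073,.016);print("grip",len(Q),np.round(Q.mean(0),4),rect(Q))
for o in outline_of("narrow_bar_mid","wrist")[:2]:
        Q,_=cloud(d,C,o["pixels"]);Q=Q[(Q[:,2]>.040)&(Q[:,2]<.052)];print(round(o["score"],2),rect(Q),len(Q))
go(.6295,-.073,.065,22.5)
E
```

```text
[ 0.62540027 -0.07143061  0.1072048 ]
grip 1204 [ 0.6296 -0.0709  0.0789] ([0.63, -0.072, 0.0225, 0.013], 23.3)
0.92 ([0.6299, -0.0721, 0.0877, 0.0166], 23.3) 3725
row [0.03, 0.02, 0.04, -0.0017, 0.0015, 0.0454] a 22.54 -> 22.5 t 10.35 w 0.0364 F [-0.1  0.7  0.7]
```

drive_tool(deltas=[[0, 0, -0.6, -0.001, 0.002, 0.03, 0.17], [0, 0, -0.6, -0.001, 0.002, 0.045, 0.17], [0, 0, -0.6, -0.001, 0.002, 0.045, 0.17], [0, 0, -0.6, -0.001, 0.002, 0.045, 0.17], [0, 0, -0.6, -0.001, 0.002, 0.045, 0.17], [0, 0, -0.6, -0.001, 0.002, 0.045, 0.8], [0, 0, -0.6, -0.001, 0.002, 0.045, 0.8], [0, 0, -0.6, -0.001, 0.002, 0.045, 0.8], [0, 0, -0.6, -0.001, 0.002, 0.045, 0.8], [0, 0, -0.6, -0.001, 0.002, 0.02, 0.8], [0, 0, -0.6, -0.001, 0.002, -0.02, 0.8], [0, 0, -0.6, -0.001, 0.002, -0.06, 0.8]], squeeze=25)

```text
time: 11.55
ee_pos: [0.6286, -0.0719, 0.1699]
eef_rot: [0.551, 0.835, -0.001, -0.001]
ft_force: [1.2, -0.2, -1.4]
width: 0.022
```

```bash
python3 -c "
from h import *
print(read_state()['ee_pos']);go(.4755,-.2475,.17,88);go(.4755,-.2475,.032,88)"
```

```text
[ 0.62859834 -0.0718583   0.16989344]
row [-0.07, -0.08, -64.87, -0.1014, -0.2098, 0.0002] a 23.13 -> 88.0 t 11.55 w 0.022 F [ 1.2 -0.2 -1.4]
row [-0.07, -0.08, -64.87, -0.1015, -0.2095, 0.1382] a 23.13 -> 88.0 t 11.55 w 0.022 F [ 1.2 -0.2 -1.4]
```

drive_tool(deltas=[[0, 0, -65, -0.101, -0.209, -0.01, 0.8], [0, 0, -65, -0.101, -0.209, -0.01, 0.8], [0, 0, -65, -0.101, -0.209, -0.01, 0.8], [0, 0, -65, -0.101, -0.209, -0.01, 0.8], [0, 0, -65, -0.101, -0.209, -0.01, 0.8], [0, 0, -65, -0.101, -0.209, -0.01, 0.8], [0, 0, -65, -0.101, -0.209, -0.01, 0.8], [0, 0, -65, -0.101, -0.209, -0.01, 0.8], [0, 0, -65, -0.101, -0.209, -0.01, 0.8], [0, 0, -65, -0.101, -0.209, 0.04, 0.8], [0, 0, -65, -0.101, -0.209, 0.08, 0.8], [0, 0, -65, -0.101, -0.209, 0.08, 0.8]])

```text
time: 12.75
ee_pos: [0.4735, -0.2453, 0.0848]
eef_rot: [0.017, 1.0, 0.001, -0.004]
ft_force: [0.2, 0.4, -0.3]
width: 0.022
```

```bash
python3 -c "
from h import *
st=look()[0];print(st['ee_pos']);go(.4755,-.2475,.032,88)"
```

```text
[ 0.47354756 -0.24532709  0.08483133]
row [0.04, -0.28, 0.01, -0.0006, -0.0012, 0.0559] a 88.01 -> 88.0 t 12.8 w 0.0217 F [0.5 0.2 0.6]
```

drive_tool(deltas=[[0, 0, 0, -0.001, -0.001, 0.035, 0.8], [0, 0, 0, -0.001, -0.001, 0.05, 0.8], [0, 0, 0, -0.001, -0.001, 0.056, 0.8], [0, 0, 0, -0.001, -0.001, 0.056, 0.8], [0, 0, 0, -0.001, -0.001, 0.056, 0.17], [0, 0, 0, -0.001, -0.001, 0.056, 0.17], [0, 0, 0, -0.001, -0.001, 0.056, 0.17], [0, 0, 0, -0.001, -0.001, 0.03, 0.17], [0, 0, 0, -0.001, -0.001, -0.02, 0.17], [0, 0, 0, -0.001, -0.001, -0.07, 0.17], [0, 0, 0, -0.001, -0.001, -0.09, 0.17], [0, 0, 0, -0.001, -0.001, -0.09, 0.17]])

```text
time: 14.0
ee_pos: [0.4795, -0.2487, 0.1831]
eef_rot: [0.016, 1.0, -0.001, 0.003]
ft_force: [0.2, -0.3, 0.2]
width: 0.0362
```

```bash
python3 - <<'E'
from h import *
st,p,d,C=look("wrist",save="pics/w4.png");P,_=cloud(d,C)
print(st["ee_pos"])
for n,x in(("narrow",.4755),("wide",.539)):
    Q=top_slab(P,.041,.052,x,-.249,.03);print(n,len(Q),np.round(Q.mean(0),4),rect(Q))
go(.6393,-.098,.17,22.5)
E
```

```text
[ 0.47947265 -0.24872149  0.18314105]
narrow 519 [ 0.477  -0.2486  0.045 ] ([0.4777, -0.2486, 0.0226, 0.0126], 88.0)
wide 463 [ 0.5379 -0.2502  0.0449] ([0.5387, -0.2504, 0.0227, 0.0126], 87.2)
row [0.1, 0.18, 65.64, -0.1558, 0.1552, 0.0113] a 88.14 -> 22.5 t 14.05 w 0.0364 F [ 0.1  0.4 -1.7]
```

View pics/w4.png

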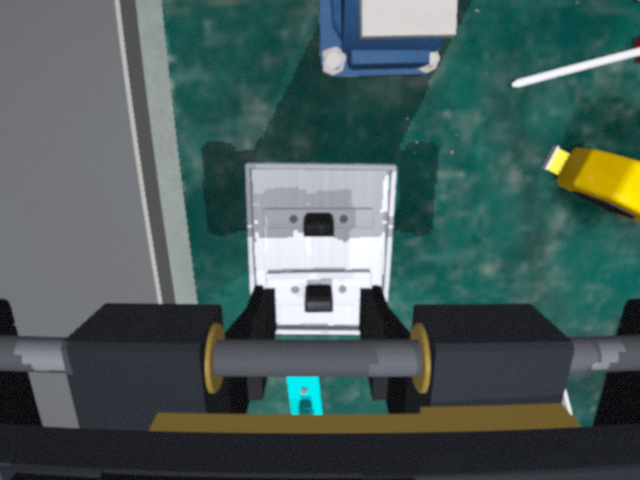

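drive_tool(deltas=[[0, 0, 65.5, -0.155, 0.155, 0, 0.3], [0, 0, 65.5, -0.155, 0.155, 0, 0.3], [0, 0, 65.5, -0.155, 0.155, 0, 0.3], [0, 0, 65.5, -0.155, 0.155, 0, 0.3], [0, 0, 65.5, -0.155, 0.155, 0, 0.3], [0, 0, 65.5, -0.155, 0.155, 0, 0.3], [0, 0, 65.5, -0.155, 0.155, 0, 0.3], [0, 0, 65.5, -0.155, 0.155, 0, 0.3], [0, 0, 65.5, -0.155, 0.155, 0.04, 0.3], [0, 0, 65.5, -0.155, 0.155, 0.06, 0.3], [0, 0, 65.5, -0.155, 0.155, 0.06, 0.3], [0, 0, 65.5, -0.155, 0.155, 0.06, 0.3]])

```text
time: 15.25
ee_pos: [0.6373, -0.0981, 0.1188]
eef_rot: [0.555, 0.832, -0.001, -0.001]
ft_force: [1.0, 0.5, 0.5]
width: 0.0305
```

```bash
python3 - <<'E'
from h import *
st,p,d,C=look("wrist");P,_=cloud(d,C)
print(st["ee_pos"])
Q=top_slab(P,.072,.083,.64,-.098,.03);print("tab",len(Q),np.round(Q.mean(0),4),rect(Q))
Q=top_slab(P,.030,.039,.64,-.098,.055);print("block",len(Q),rect(Q))
Q=top_slab(P,.048,.056,.64,-.098,.075);print("rim",len(Q),rect(Q))
go(.640,-.098,.067,22.5)
E
```

```text
[ 0.63729845 -0.09813558  0.11882186]
tab 820 [ 0.6399 -0.0967  0.0771] ([0.6404, -0.0976, 0.0203, 0.0115], -70.2)
block 11705 ([0.638, -0.0967, 0.1049, 0.0784], -67.9)
rim 1676 ([0.6297, -0.0762, 0.0723, 0.0616], 22.3)
row [0.01, 0.02, 0.13, -0.0005, 0.002, 0.0528] a 22.63 -> 22.5 t 15.3 w 0.0303 F [ 0.2  0.  -0.3]
```

drive_tool(deltas=[[0, 0, 1, 0, 0.002, 0.03, 0.3], [0, 0, 1, 0, 0.002, 0.052, 0.3], [0, 0, 1, 0, 0.002, 0.052, 0.3], [0, 0, 1, 0, 0.002, 0.052, 0.3], [0, 0, 1, 0, 0.002, 0.052, 0.9], [0, 0, 1, 0, 0.002, 0.052, 0.9], [0, 0, 1, 0, 0.002, 0.052, 0.9], [0, 0, 1, 0, 0.002, 0.052, 0.9], [0, 0, 1, 0, 0.002, 0.03, 0.9], [0, 0, 1, 0, 0.002, 0, 0.9], [0, 0, 1, 0, 0.002, -0.04, 0.9], [0, 0, 1, 0, 0.002, -0.08, 0.9]], squeeze=35)

```text
time: 16.5
ee_pos: [0.6389, -0.0972, 0.2002]
eef_rot: [0.562, 0.827, -0.0, -0.001]
ft_force: [1.3, 0.2, -1.5]
width: 0.011
```

```bash
python3 - <<'E'
from h import *
print(read_state()["ee_pos"])
go(.493,.246,.19,83.3)
E
```

```text
[ 0.63891129 -0.09716309  0.2002294 ]
row [-0.05, -0.07, -61.67, 0.3728, -0.0091, 0.0105] a 21.63 -> 83.3 t 16.5 w 0.011 F [ 1.3  0.2 -1.5]
```

drive_tool(deltas=[[0, 0, -61.7, 0.372, -0.009, 0, 0.9], [0, 0, -61.7, 0.372, -0.009, 0, 0.9], [0, 0, -61.7, 0.372, -0.009, 0, 0.9], [0, 0, -61.7, 0.372, -0.009, 0, 0.9], [0, 0, -61.7, 0.372, -0.009, 0, 0.9], [0, 0, -61.7, 0.372, -0.009, 0, 0.9], [0, 0, -61.7, 0.372, -0.009, 0, 0.9], [0, 0, -61.7, 0.372, -0.009, 0, 0.9], [0, 0, -61.7, 0.372, -0.009, 0, 0.9], [0, 0, -61.7, 0.372, -0.009, 0, 0.9], [0, 0, -61.7, 0.372, -0.009, 0.01, 0.9], [0, 0, -61.7, 0.372, -0.009, 0.01, 0.9]])

```text
time: 17.7
ee_pos: [0.494, 0.2434, 0.1877]
eef_rot: [0.06, 0.998, -0.001, -0.001]
ft_force: [-0.9, 0.2, -2.7]
width: 0.0109
```

```bash
python3 - <<'E'
from h import *
st,p,d,C=look("wrist",save="pics/w5.png");P,_=cloud(d,C)
print(st["ee_pos"])
Q=top_slab(P,.008,.024,.493,.246,.09);print("rim",len(Q),rect(Q))
for o in outline_of("drip_pan","wrist")[:1]:
    Q,_=cloud(d,C,o["pixels"]);Q=Q[Q[:,2]<.023];print(rect(Q),len(Q))
go(.493,.246,.066,83.3)
E
```

```text
[0.49397693 0.24338193 0.18768391]
rim 1325 ([0.4515, 0.2481, 0.0898, 0.047], 83.4)
([0.4511, 0.248, 0.0943, 0.0461], 83.3) 6391
row [-0.05, -0.04, -0.07, 0.0013, 0.0019, 0.1227] a 83.23 -> 83.3 t 17.8 w 0.0106 F [-0.  -0.5 -1.4]
```

View pics/w5.png

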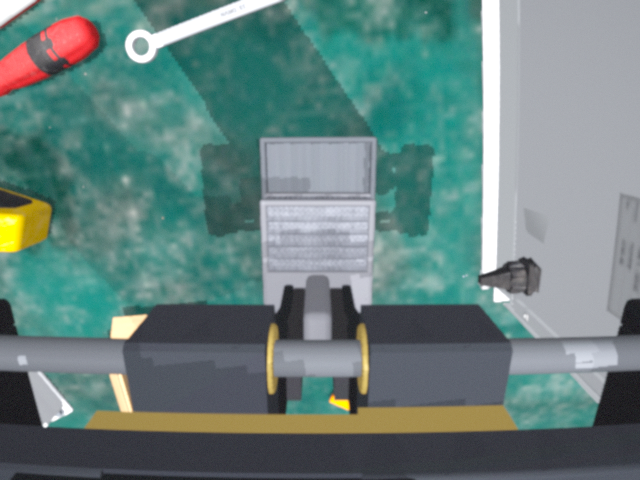

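```bash
python3 - <<'E'
from h import *
st,p,d,C=look("wrist");P,uv=cloud(d,C)
m=(uv[:,0]>475)&(uv[:,0]<545)&(uv[:,1]>255)&(uv[:,1]<300)&(P[:,2]>.02);Q=P[m]
print(np.round(Q[np.argsort(Q[:,1])[::60]][:14],3))
p,d=camera("top");C=cam("top");P,uv=cloud(d,C);m=(abs(uv[:,0]-134)<14)&(abs(uv[:,1]-257)<9)&(P[:,2]>.02);Q=P[m];print(np.round(Q[np.argsort(Q[:,1])[::12]][:12],3))
E
```

```text
[[0.533 0.351 0.071]
 [0.532 0.353 0.073]
 [0.532 0.356 0.075]
 [0.533 0.358 0.076]
 [0.538 0.361 0.077]
 [0.531 0.363 0.077]
 [0.534 0.365 0.078]
 [0.532 0.366 0.079]
 [0.534 0.368 0.08 ]
 [0.534 0.37  0.079]
 [0.533 0.371 0.08 ]
 [0.528 0.371 0.07 ]
 [0.525 0.372 0.071]
 [0.525 0.374 0.068]]
[[0.492 0.188 0.555]
 [0.494 0.188 0.524]
 [0.494 0.189 0.531]
 [0.495 0.189 0.546]
 [0.495 0.189 0.511]
 [0.496 0.19  0.524]
 [0.496 0.19  0.544]
 [0.497 0.19  0.518]
 [0.497 0.19  0.538]
 [0.498 0.19  0.547]
 [0.493 0.191 0.567]
 [0.496 0.191 0.558]]
```

Knob tops out at z 0.08 and y ≥ 0.351, below and beyond the gripper body: clear. Lower and release.

drive_tool(deltas=[[0, 0, 0, 0, 0, 0.05, 0.9], [0, 0, 0, 0, 0, 0.09, 0.9], [0, 0, 0, 0, 0, 0.11, 0.9], [0, 0, 0, 0, 0, 0.12, 0.9], [0, 0, 0, 0, 0, 0.122, 0.9], [0, 0, 0, 0, 0, 0.122, 0.9], [0, 0, 0, 0, 0, 0.122, 0.3], [0, 0, 0, 0, 0, 0.122, 0.3], [0, 0, 0, 0, 0, 0.122, 0.3], [0, 0, 0, 0, 0, 0.09, 0.3], [0, 0, 0, 0, 0, 0.04, 0.3], [0, 0, 0, 0, 0, 0, 0.3]])

```text
time: 19.1
ee_pos: [0.4942, 0.2452, 0.192]
eef_rot: [0.058, 0.998, 0.0, 0.001]
ft_force: [0.9, 0.3, -0.2]
width: 0.03
```

```bash
python3 - <<'E'
from h import *
st,p,d,C=look("wrist");P,_=cloud(d,C)
print(st["ee_pos"])
Q=top_slab(P,.065,.085,.492,.244,.04);print("tab",len(Q),np.round(Q.mean(0),4),rect(Q))
Q=top_slab(P,.030,.041,.492,.244,.09);print("block",len(Q),np.round(Q[:,2].mean(),4),rect(Q))
go(.636,.088,.2,93)
E
```

```text
[0.49421873 0.24517181 0.19197569]
tab 502 [0.4934 0.2452 0.0754] ([0.4948, 0.2449, 0.0201, 0.0111], -6.9)
block 7009 0.0341 ([0.4948, 0.2451, 0.0902, 0.0531], -6.5)
row [0.36, 0.45, -9.7, -0.1568, -0.1411, -0.0012] a 83.31 -> 93.0 t 19.15 w 0.0303 F [2.6 1.3 6.1]
```

drive_tool(deltas=[[0, 0, -9.7, -0.157, -0.141, 0, 0.3], [0, 0, -9.7, -0.157, -0.141, 0, 0.3], [0, 0, -9.7, -0.157, -0.141, 0, 0.3], [0, 0, -9.7, -0.157, -0.141, 0, 0.3], [0, 0, -9.7, -0.157, -0.141, 0, 0.3], [0, 0, -9.7, -0.157, -0.141, 0.02, 0.3], [0, 0, -9.7, -0.157, -0.141, 0.04, 0.3], [0, 0, -9.7, -0.157, -0.141, 0.04, 0.3]])

```text
time: 19.95
ee_pos: [0.632, 0.0873, 0.1467]
eef_rot: [-0.027, 1.0, -0.0, -0.002]
ft_force: [-0.7, -0.2, -0.3]
width: 0.0303
```

```bash
python3 - <<'E'
from h import *
st,p,d,C=look("wrist",["fresh_cartridge_mid"],save="pics/w6.png");P,_=cloud(d,C)
print(st["ee_pos"])
Q=top_slab(P,.068,.083,.636,.088,.04);print("tab",len(Q),np.round(Q.mean(0),4),rect(Q))
Q=top_slab(P,.031,.041,.636,.088,.06);print("block",len(Q),np.round(Q[:,2].mean(),4),rect(Q))
go(.636,.088,.066,93)
E
```

```text
tip fresh_cartridge_mid 0.75 [320. 252.]
[0.63196612 0.08732911 0.14673271]
tab 672 [0.6336 0.0874 0.0757] ([0.6347, 0.0874, 0.0193, 0.0117], 1.8)
block 9168 0.0341 ([0.6285, 0.0918, 0.1048, 0.0901], -1.1)
row [0.01, -0.01, 0.08, -0.0025, 0.0004, 0.0838] a 93.08 -> 93.0 t 20.05 w 0.0306 F [0.2 0.7 0.7]
```

View pics/w6.png

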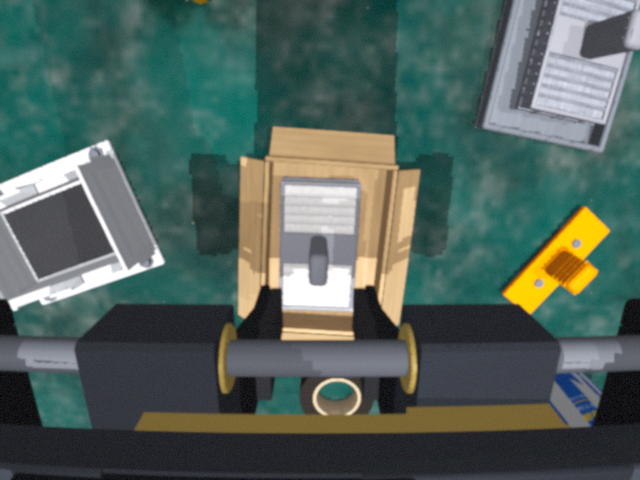

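drive_tool(deltas=[[0, 0, 1, -0.0015, 0, 0.04, 0.3], [0, 0, 1, -0.0015, 0, 0.07, 0.3], [0, 0, 1, -0.0015, 0, 0.083, 0.3], [0, 0, 1, -0.0015, 0, 0.083, 0.3], [0, 0, 1, -0.0015, 0, 0.083, 0.3], [0, 0, 1, -0.0015, 0, 0.083, 0.9], [0, 0, 1, -0.0015, 0, 0.083, 0.9], [0, 0, 1, -0.0015, 0, 0.083, 0.9], [0, 0, 1, -0.0015, 0, 0.083, 0.9], [0, 0, 1, -0.0015, 0, 0.06, 0.9], [0, 0, 1, -0.0015, 0, 0.02, 0.9], [0, 0, 1, -0.0015, 0, -0.03, 0.9]], squeeze=35)

```text
time: 21.25
ee_pos: [0.6337, 0.0869, 0.1787]
eef_rot: [-0.018, 1.0, -0.001, -0.002]
ft_force: [1.2, 0.4, -2.2]
width: 0.0107
```

```bash
python3 - <<'E'
from h import *
st,p,d,C=look("wrist");P,_=cloud(d,C);print(st["ee_pos"])
# housing rim from this view
Q=top_slab(P,.048,.056,.639,-.099,.075);print("rim",len(Q),rect(Q))
go(.6395,-.0985,.17,22.3)
E
```

```text
[0.63367238 0.08688563 0.17872515]
rim 1510 ([0.639, -0.0986, 0.1119, 0.0726], -68.0)
row [0.41, 0.38, 69.71, 0.005, -0.1855, 0.0189] a 92.01 -> 22.3 t 21.3 w 0.0109 F [ 4.3 -0.2  7.6]
```

drive_tool(deltas=[[0, 0, 69.7, 0.005, -0.185, 0, 0.9], [0, 0, 69.7, 0.005, -0.185, 0, 0.9], [0, 0, 69.7, 0.005, -0.185, 0, 0.9], [0, 0, 69.7, 0.005, -0.185, 0, 0.9], [0, 0, 69.7, 0.005, -0.185, 0, 0.9], [0, 0, 69.7, 0.005, -0.185, 0, 0.9], [0, 0, 69.7, 0.005, -0.185, 0, 0.9], [0, 0, 69.7, 0.005, -0.185, 0, 0.9], [0, 0, 69.7, 0.005, -0.185, 0, 0.9], [0, 0, 69.7, 0.005, -0.185, 0.01, 0.9], [0, 0, 69.7, 0.005, -0.185, 0.04, 0.9], [0, 0, 69.7, 0.005, -0.185, 0.04, 0.9]])

```text
time: 22.5
ee_pos: [0.6344, -0.0972, 0.1351]
eef_rot: [0.555, 0.832, -0.001, -0.003]
ft_force: [-1.0, 1.0, -2.8]
width: 0.0108
```

```bash
python3 - <<'E'
from h import *
st,p,d,C=look("wrist",save="pics/w7.png");P,_=cloud(d,C);print(st["ee_pos"])
z=st["ee_pos"][2]
e=np.array([np.cos(np.radians(112)),np.sin(np.radians(112))]);f=np.array([np.cos(np.radians(22)),np.sin(np.radians(22))])
def ext(n,Q,c=(.639,-.0987)):
    r=Q[:,:2]-c;print(n,len(Q),rect(Q),"x",np.round(np.percentile(r@e,[1,99]),4),"y",np.round(np.percentile(r@f,[1,99]),4))
ext("rim",top_slab(P,.046,.057,.639,-.0987,.075))
h=z-.067+.004+.032
ext("block",top_slab(P,h-.007,h+.007,.639,-.0987,.07))
ext("tab",top_slab(P,h+.035,h+.047,.639,-.0987,.02))
go(.639,-.0987,.067,22)
E
```

```text
[ 0.6344185  -0.09719705  0.13514884]
rim 1431 ([0.6299, -0.0765, 0.0728, 0.0626], 21.4) x [-0.0048  0.0551] y [-0.0359  0.0358]
block 10527 ([0.6275, -0.0826, 0.0563, 0.0535], -67.5) x [-0.003   0.0472] y [-0.0302  0.0208]
tab 1596 ([0.6346, -0.0929, 0.0265, 0.0143], 24.8) x [0.0011 0.0142] y [-0.0148  0.0101]
row [-0.2, -0.11, 0.49, -0.0026, 0.0032, 0.0703] a 22.49 -> 22.0 t 22.55 w 0.0113 F [ 0.3  0.1 -0.9]
```

View pics/w7.png

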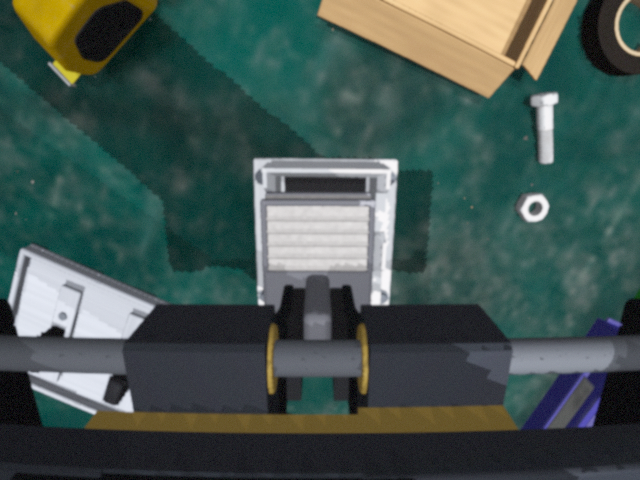

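drive_tool(deltas=[[0, 0, 0.5, -0.0024, 0.0038, 0.01, 0.9], [0, 0, 0.5, -0.0024, 0.0038, 0.01, 0.9], [0, 0, 0.5, -0.0024, 0.0038, 0.01, 0.9], [0, 0, 0.5, -0.0024, 0.0038, 0.01, 0.9]])

```text
time: 22.95
ee_pos: [0.6414, -0.0989, 0.1299]
eef_rot: [0.56, 0.828, 0.0, 0.0]
ft_force: [-0.1, 0.4, -1.3]
width: 0.0107
```

```bash
python3 - <<'E'
from h import *
look();st,p,d,C=look("wrist");P,_=cloud(d,C);print(st["ee_pos"])
z=st["ee_pos"][2]
e=np.array([np.cos(np.radians(112)),np.sin(np.radians(112))]);f=np.array([np.cos(np.radians(22)),np.sin(np.radians(22))])
def ext(n,Q,c=(.639,-.0987)):
    r=Q[:,:2]-c;print(n,len(Q),rect(Q),"x",np.round(np.percentile(r@e,[1,99]),4),"y",np.round(np.percentile(r@f,[1,99]),4))
ext("rim",top_slab(P,.046,.057,.639,-.0987,.075))
h=z-.067+.004+.032
ext("block",top_slab(P,h-.007,h+.007,.639,-.0987,.07))
ext("tab",top_slab(P,h+.039,h+.047,.639,-.0987,.02))
go(.639,-.0987,.067,22)
E
```

```text
[ 0.64134488 -0.09885513  0.12985418]
rim 1629 ([0.6298, -0.0765, 0.0725, 0.0614], 22.1) x [-0.0049  0.0547] y [-0.0361  0.0357]
block 10537 ([0.6347, -0.0844, 0.0568, 0.0536], -67.9) x [-0.0074  0.0429] y [-0.0239  0.0271]
tab 1330 ([0.639, -0.0951, 0.0309, 0.0144], 21.7) x [-0.0029  0.0101] y [-0.0131  0.016 ]
row [0.04, 0.01, -0.15, 0.001, -0.0022, 0.0628] a 21.85 -> 22.0 t 23.05 w 0.0108 F [-0.1  0.3 -1.5]
```

drive_tool(deltas=[[0, 0, 0, 0.0015, -0.0018, 0, 0.9], [0, 0, 0, 0.0015, -0.0018, 0.01, 0.9], [0, 0, 0, 0.0015, -0.0018, 0.02, 0.9], [0, 0, 0, 0.0015, -0.0018, 0.03, 0.9], [0, 0, 0, 0.0015, -0.0018, 0.04, 0.9], [0, 0, 0, 0.0015, -0.0018, 0.05, 0.9], [0, 0, 0, 0.0015, -0.0018, 0.057, 0.9], [0, 0, 0, 0.0015, -0.0018, 0.061, 0.9], [0, 0, 0, 0.0015, -0.0018, 0.061, 0.9], [0, 0, 0, 0.0015, -0.0018, 0.061, 0.9]])

```text
time: 24.05
ee_pos: [0.639, -0.0981, 0.0684]
eef_rot: [0.56, 0.828, 0.0, 0.0]
ft_force: [-0.1, -0.4, -1.2]
width: 0.0107
```

```bash
python3 - <<'E'
from h import *
st=look()[0];print(st["ee_pos"],st["torque"]);go(.639,-.0987,.066,22)
E
```

```text
[ 0.63904964 -0.09809918  0.06836438] [-0.07144171  0.04832083 -0.01006688]
row [0.02, 0.01, -0.16, -0.0006, -0.0002, 0.0024] a 21.84 -> 22.0 t 24.1 w 0.0107 F [ 1.1 -0.1 -1.8]
```

No side load. The last couple of mm, release and back up.

drive_tool(deltas=[[0, 0, 0, 0, 0, 0.002, 0.9], [0, 0, 0, 0, 0, 0.002, 0.9], [0, 0, 0, 0, 0, 0.002, 0.3], [0, 0, 0, 0, 0, 0.002, 0.3], [0, 0, 0, 0, 0, 0.002, 0.3], [0, 0, 0, 0, 0, -0.03, 0.3], [0, 0, 0, 0, 0, -0.08, 0.3], [0, 0, 0, 0, 0, -0.12, 0.3], [0, 0, 0, 0, 0, -0.13, 0.3], [0, 0, 0, 0, 0, -0.13, 0.3]])

```text
time: 25.1
ee_pos: [0.6397, -0.0982, 0.1999]
eef_rot: [0.56, 0.828, 0.001, 0.001]
ft_force: [-0.1, -0.8, -0.2]
width: 0.0306
```

```bash
cat >> h.py <<'E'
e=np.array([np.cos(np.radians(112)),np.sin(np.radians(112))]);f=np.array([np.cos(np.radians(22)),np.sin(np.radians(22))])
def ext(n,Q,c=(.639,-.0987)):
    r=Q[:,:2]-c;print(n,len(Q),"z",np.round(np.median(Q[:,2]),4),rect(Q),"x",np.round(np.percentile(r@e,[1,99]),4),"y",np.round(np.percentile(r@f,[1,99]),4))
E
python3 - <<'E'
from h import *
st,p,d,C=look("wrist",save="pics/w8.png");P,_=cloud(d,C);print(st["ee_pos"])
ext("rim",top_slab(P,.046,.057,.639,-.0987,.075))
ext("block",top_slab(P,.030,.041,.639,-.0987,.058))
ext("tab",top_slab(P,.070,.085,.639,-.0987,.025))
go(.539,-.2504,.18,87.8);go(.539,-.2504,.032,87.8)
E
```

```text
[ 0.63971686 -0.09822581  0.1998784 ]
rim 1816 z 0.0503 ([0.6393, -0.0992, 0.1102, 0.0722], -67.8) x [-0.0553  0.0545] y [-0.0358  0.0356]
block 8194 z 0.0353 ([0.6383, -0.0968, 0.105, 0.0788], -67.9) x [-0.0494  0.0543] y [-0.0346  0.0348]
tab 455 z 0.0773 ([0.6388, -0.099, 0.0196, 0.0112], -68.2) x [-0.0095  0.0094] y [-0.0059  0.0053]
row [0.03, -0.0, -65.95, -0.1044, -0.1495, 0.0178] a 21.85 -> 87.8 t 25.15 w 0.0306 F [ 0.8 -0.1 -0.9]
row [0.03, -0.0, -65.95, -0.1044, -0.1495, 0.1658] a 21.85 -> 87.8 t 25.15 w 0.0306 F [ 0.8 -0.1 -0.9]
```

View pics/w8.png

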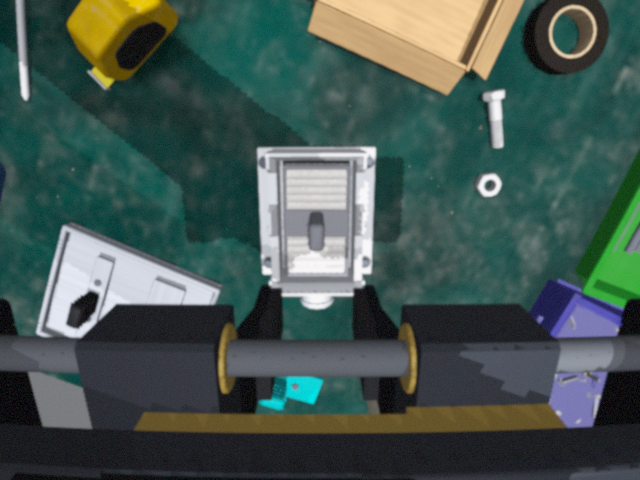

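drive_tool(deltas=[[0, 0, -66, -0.104, -0.149, 0.01, 0.17], [0, 0, -66, -0.104, -0.149, 0.01, 0.17], [0, 0, -66, -0.104, -0.149, 0.01, 0.17], [0, 0, -66, -0.104, -0.149, 0.01, 0.17], [0, 0, -66, -0.104, -0.149, 0.01, 0.17], [0, 0, -66, -0.104, -0.149, 0.01, 0.17], [0, 0, -66, -0.104, -0.149, 0.01, 0.17], [0, 0, -66, -0.104, -0.149, 0.05, 0.17], [0, 0, -66, -0.104, -0.149, 0.1, 0.17], [0, 0, -66, -0.104, -0.149, 0.11, 0.17], [0, 0, -66, -0.104, -0.149, 0.11, 0.17], [0, 0, -66, -0.104, -0.149, 0.11, 0.17]])

```text
time: 26.35
ee_pos: [0.5398, -0.2504, 0.0895]
eef_rot: [0.019, 1.0, -0.0, 0.0]
ft_force: [-0.3, -0.3, 0.2]
width: 0.0361
```

```bash
python3 - <<'E'
from h import *
look();st,p,d,C=look("wrist");P,_=cloud(d,C);print(st["ee_pos"])
Q=top_slab(P,.041,.052,.539,-.25,.03);print(len(Q),rect(Q))
go(.539,-.2504,.034,87.8)
E
```

```text
[ 0.54027086 -0.25057443  0.09013548]
1019 ([0.539, -0.2506, 0.0223, 0.0131], 88.1)
row [-0.04, 0.17, 0.03, 0.0016, 0.0001, 0.0563] a 87.83 -> 87.8 t 26.45 w 0.036 F [-0.5 -0.6  0. ]
```

drive_tool(deltas=[[0, 0, 0, 0.001, 0, 0.03, 0.17], [0, 0, 0, 0.001, 0, 0.05, 0.17], [0, 0, 0, 0.001, 0, 0.057, 0.17], [0, 0, 0, 0.001, 0, 0.057, 0.17], [0, 0, 0, 0.001, 0, 0.057, 0.17], [0, 0, 0, 0.001, 0, 0.057, 0.8], [0, 0, 0, 0.001, 0, 0.057, 0.8], [0, 0, 0, 0.001, 0, 0.057, 0.8], [0, 0, 0, 0.001, 0, 0.057, 0.8], [0, 0, 0, 0.001, 0, 0.03, 0.8], [0, 0, 0, 0.001, 0, -0.02, 0.8], [0, 0, 0, 0.001, 0, -0.07, 0.8]], squeeze=25)

```text
time: 27.65
ee_pos: [0.5374, -0.2498, 0.1591]
eef_rot: [0.019, 1.0, 0.0, -0.001]
ft_force: [2.1, -0.6, -1.6]
width: 0.0218
```

```bash
python3 - <<'E'
from h import *
st=look()[0];print(st["ee_pos"])
w=np.array([.639,-.0987])-.028*e;print(w,np.array([.639,-.0987])+.028*e)
go(*w,.16,22)
E
```

```text
[ 0.53737374 -0.24977377  0.15909038]
[ 0.64948898 -0.12466115] [ 0.62851102 -0.07273885]
row [0.18, 0.55, 65.78, -0.1035, 0.1315, 0.0089] a 87.78 -> 22.0 t 27.7 w 0.0217 F [ 3.4 -2.8  6.5]
```

drive_tool(deltas=[[0, 0, 65.8, -0.1035, 0.1315, -0.01, 0.8], [0, 0, 65.8, -0.1035, 0.1315, -0.01, 0.8], [0, 0, 65.8, -0.1035, 0.1315, -0.01, 0.8], [0, 0, 65.8, -0.1035, 0.1315, -0.01, 0.8], [0, 0, 65.8, -0.1035, 0.1315, -0.01, 0.8], [0, 0, 65.8, -0.1035, 0.1315, -0.01, 0.8], [0, 0, 65.8, -0.1035, 0.1315, -0.01, 0.8], [0, 0, 65.8, -0.1035, 0.1315, 0, 0.8], [0, 0, 65.8, -0.1035, 0.1315, 0.03, 0.8], [0, 0, 65.8, -0.1035, 0.1315, 0.04, 0.8], [0, 0, 65.8, -0.1035, 0.1315, 0.04, 0.8], [0, 0, 65.8, -0.1035, 0.1315, 0.04, 0.8]])

```text
time: 28.9
ee_pos: [0.6469, -0.1227, 0.119]
eef_rot: [0.559, 0.829, 0.0, 0.0]
ft_force: [0.3, -0.9, -0.1]
width: 0.0216
```

```bash
python3 - <<'E'
from h import *
look();st,p,d,C=look("wrist",save="pics/w9.png");P,_=cloud(d,C);z=st["ee_pos"][2];print(st["ee_pos"])
ext("rim",top_slab(P,.046,.057,.639,-.0987,.075))
h=z-.033+.012
ext("strip",top_slab(P,h-.006,h+.006,.649,-.124,.06))
go(.6495,-.1247,.065,22)
E
```

```text
[ 0.64718463 -0.12278756  0.11944992]
rim 2310 z 0.0507 ([0.6299, -0.0771, 0.0724, 0.0621], 22.1) x [-0.0062  0.0545] y [-0.036   0.0354]
strip 5717 z 0.0993 ([0.6457, -0.1215, 0.0883, 0.0248], 22.3) x [-0.0322 -0.0116] y [-0.0453  0.0404]
row [0.09, 0.04, 0.04, -0.0026, 0.0012, 0.0546] a 22.04 -> 22.0 t 29.0 w 0.0215 F [ 0.5 -0.3 -0.9]
```

View pics/w9.png

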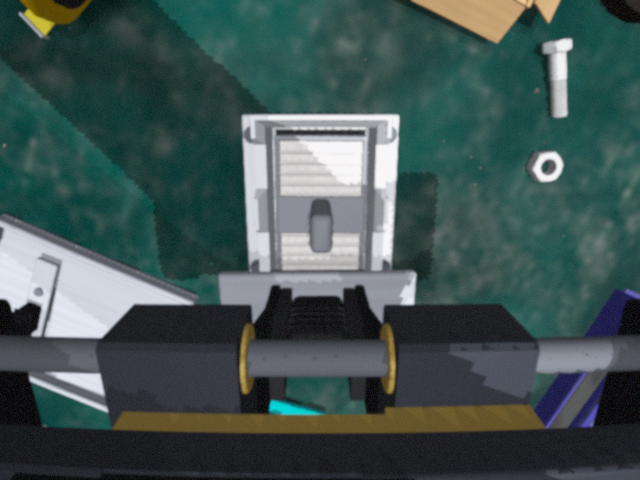

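drive_tool(deltas=[[0, 0, 0, -0.002, 0.002, 0, 0.8], [0, 0, 0, -0.002, 0.002, 0.015, 0.8], [0, 0, 0, -0.002, 0.002, 0.03, 0.8], [0, 0, 0, -0.002, 0.002, 0.04, 0.8], [0, 0, 0, -0.002, 0.002, 0.047, 0.8], [0, 0, 0, -0.002, 0.002, 0.051, 0.8], [0, 0, 0, -0.002, 0.002, 0.051, 0.8], [0, 0, 0, -0.002, 0.002, 0.051, 0.8]])

```text
time: 29.8
ee_pos: [0.6494, -0.1236, 0.0676]
eef_rot: [0.559, 0.829, 0.0, 0.0]
ft_force: [0.4, 1.0, -0.6]
width: 0.0218
```

```bash
python3 - <<'E'
from h import *
look();st,p,d,C=look("wrist");P,_=cloud(d,C);print(st["ee_pos"])
ext("strip/rim",top_slab(P,.042,.057,.649,-.124,.05))
go(.6495,-.1247,.066,22)
E
```

```text
[ 0.64951236 -0.12361409  0.06767193]
strip/rim 7067 z 0.0476 ([0.643, -0.1107, 0.088, 0.0505], 22.2) x [-0.0334  0.0103] y [-0.0434  0.0421]
row [0.04, 0.01, 0.04, -0.001, -0.0004, 0.0017] a 22.04 -> 22.0 t 29.9 w 0.0216 F [-0.3 -0.2 -0.9]
```

drive_tool(deltas=[[0, 0, 0, 0, 0, 0.0015, 0.8], [0, 0, 0, 0, 0, 0.0015, 0.8], [0, 0, 0, 0, 0, 0.0015, 0.17], [0, 0, 0, 0, 0, 0.0015, 0.17], [0, 0, 0, 0, 0, 0.0015, 0.17], [0, 0, 0, 0, 0, -0.03, 0.17], [0, 0, 0, 0, 0, -0.08, 0.17], [0, 0, 0, 0, 0, -0.11, 0.17], [0, 0, 0, 0, 0, -0.11, 0.17], [0, 0, 0, 0, 0, -0.11, 0.17]])

```text
time: 30.9
ee_pos: [0.6494, -0.1235, 0.1776]
eef_rot: [0.559, 0.829, 0.0, 0.0]
ft_force: [-0.3, -0.3, -1.4]
width: 0.0361
```

```bash
python3 - <<'E'
from h import *
look();st,p,d,C=look("wrist");P,_=cloud(d,C);print(st["ee_pos"])
ext("grip",top_slab(P,.073,.087,.6495,-.1245,.02))
for o in outline_of("wide_bar_mid","wrist")[:2]:
    Q,_=cloud(d,C,o["pixels"]);Q=Q[(Q[:,2]>.040)&(Q[:,2]<.055)];len(Q)>20 and ext("strip",Q)
ext("tab",top_slab(P,.070,.085,.639,-.0987,.014))
go(.4775,-.2486,.16,88)
E
```

```text
[ 0.6488934  -0.12323675  0.17644795]
grip 724 z 0.0792 ([0.6469, -0.1185, 0.0269, 0.0218], -68.5) x [-0.0342 -0.0085] y [-0.0111  0.0105]
strip 210 z 0.0426 ([0.6666, -0.265, 0.0156, 0.0115], 8.8) x [-0.1699 -0.1579] y [-0.0442 -0.0287]
strip 4156 z 0.0459 ([0.6498, -0.1258, 0.0881, 0.0318], 22.5) x [-0.043  -0.0134] y [-0.0432  0.043 ]
tab 564 z 0.0773 ([0.6389, -0.0993, 0.0203, 0.0113], -67.7) x [-0.0103  0.0094] y [-0.0053  0.0053]
row [-0.06, -0.13, -65.95, -0.052, -0.2056, 0.0161] a 22.05 -> 88.0 t 31.05 w 0.0361 F [-0.2  0.1  0.1]
```

drive_tool(deltas=[[0, 0, -66, -0.052, -0.206, 0, 0.17], [0, 0, -66, -0.052, -0.206, 0, 0.17], [0, 0, -66, -0.052, -0.206, 0, 0.17], [0, 0, -66, -0.052, -0.206, 0, 0.17], [0, 0, -66, -0.052, -0.206, 0, 0.17], [0, 0, -66, -0.052, -0.206, 0, 0.17], [0, 0, -66, -0.052, -0.206, 0, 0.17], [0, 0, -66, -0.052, -0.206, 0.04, 0.17], [0, 0, -66, -0.052, -0.206, 0.08, 0.17], [0, 0, -66, -0.052, -0.206, 0.087, 0.17], [0, 0, -66, -0.052, -0.206, 0.087, 0.17], [0, 0, -66, -0.052, -0.206, 0.087, 0.17]])

```text
time: 32.25
ee_pos: [0.4785, -0.2496, 0.0916]
eef_rot: [0.017, 1.0, -0.0, 0.001]
ft_force: [0.2, 0.5, 0.1]
width: 0.0363
```

```bash
python3 - <<'E'
from h import *
look();st,p,d,C=look("wrist");P,_=cloud(d,C);print(st["ee_pos"])
Q=top_slab(P,.041,.052,.4775,-.2486,.03);print(len(Q),rect(Q))
go(.4775,-.2486,.033,88)
E
```

```text
[ 0.47876076 -0.24960594  0.09193136]
1007 ([0.4775, -0.2487, 0.0225, 0.0128], 89.4)
row [-0.03, 0.14, 0.03, 0.0015, 0.0009, 0.0589] a 88.03 -> 88.0 t 32.35 w 0.036 F [-0.4  0.1  0.7]
```

drive_tool(deltas=[[0, 0, 0, 0.001, 0.001, 0.03, 0.17], [0, 0, 0, 0.001, 0.001, 0.05, 0.17], [0, 0, 0, 0.001, 0.001, 0.059, 0.17], [0, 0, 0, 0.001, 0.001, 0.059, 0.17], [0, 0, 0, 0.001, 0.001, 0.059, 0.17], [0, 0, 0, 0.001, 0.001, 0.059, 0.8], [0, 0, 0, 0.001, 0.001, 0.059, 0.8], [0, 0, 0, 0.001, 0.001, 0.059, 0.8], [0, 0, 0, 0.001, 0.001, 0.059, 0.8], [0, 0, 0, 0.001, 0.001, 0.03, 0.8], [0, 0, 0, 0.001, 0.001, -0.02, 0.8], [0, 0, 0, 0.001, 0.001, -0.07, 0.8]], squeeze=25)

```text
time: 33.55
ee_pos: [0.4759, -0.248, 0.1613]
eef_rot: [0.017, 1.0, 0.0, -0.001]
ft_force: [1.4, 0.4, -1.3]
width: 0.0219
```

```bash
python3 - <<'E'
from h import *
look();st=look()[0];print(st["ee_pos"])
go(.6285,-.0727,.17,22)
E
```

```text
[ 0.47928615 -0.25023778  0.16962937]
row [0.22, 0.54, 66.0, -0.1426, 0.1822, -0.0025] a 88.0 -> 22.0 t 33.65 w 0.0215 F [ 0.2 -0.3 -0.8]
```

drive_tool(deltas=[[0, 0, 66, -0.143, 0.182, 0, 0.8], [0, 0, 66, -0.143, 0.182, 0, 0.8], [0, 0, 66, -0.143, 0.182, 0, 0.8], [0, 0, 66, -0.143, 0.182, 0, 0.8], [0, 0, 66, -0.143, 0.182, 0, 0.8], [0, 0, 66, -0.143, 0.182, 0, 0.8], [0, 0, 66, -0.143, 0.182, 0, 0.8], [0, 0, 66, -0.143, 0.182, 0, 0.8], [0, 0, 66, -0.143, 0.182, 0.04, 0.8], [0, 0, 66, -0.143, 0.182, 0.05, 0.8], [0, 0, 66, -0.143, 0.182, 0.05, 0.8], [0, 0, 66, -0.143, 0.182, 0.05, 0.8]])

```text
time: 34.85
ee_pos: [0.6263, -0.0713, 0.1111]
eef_rot: [0.559, 0.829, 0.0, 0.0]
ft_force: [0.1, 0.0, 0.0]
width: 0.0221
```

```bash
python3 - <<'E'
from h import *
look();st,p,d,C=look("wrist",save="pics/w10.png");P,_=cloud(d,C);z=st["ee_pos"][2];print(st["ee_pos"])
ext("rim",top_slab(P,.046,.057,.639,-.0987,.075))
h=z-.033+.012
ext("strip",top_slab(P,h-.006,h+.006,.6285,-.0727,.06))
go(.6285,-.0727,.067,22)
E
```

```text
[ 0.62658693 -0.07135978  0.11158265]
rim 1638 z 0.0509 ([0.6389, -0.0993, 0.1115, 0.0718], -67.9) x [-0.0552  0.0552] y [-0.0358  0.0351]
strip 2882 z 0.0913 ([0.6262, -0.0728, 0.088, 0.0164], 22.1) x [0.0226 0.0367] y [-0.0451  0.0407]
row [0.1, 0.03, 0.04, -0.0019, 0.0011, 0.0447] a 22.04 -> 22.0 t 34.95 w 0.0218 F [-0.5  1.3 -0.2]
```

View pics/w10.png

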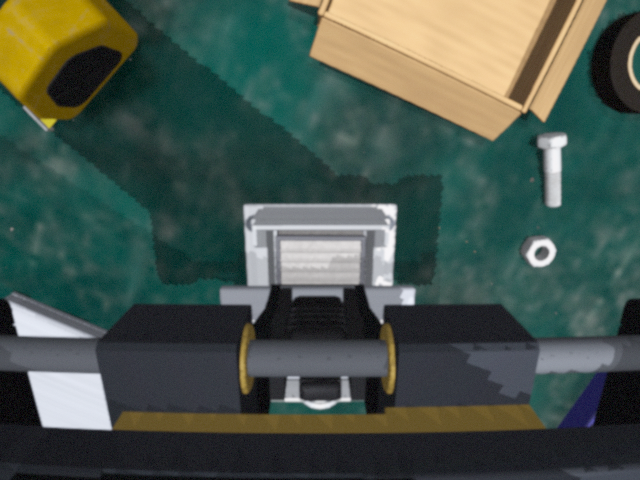

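drive_tool(deltas=[[0, 0, 0, -0.0016, 0.002, 0, 0.8], [0, 0, 0, -0.0016, 0.002, 0.01, 0.8], [0, 0, 0, -0.0016, 0.002, 0.02, 0.8], [0, 0, 0, -0.0016, 0.002, 0.03, 0.8], [0, 0, 0, -0.0016, 0.002, 0.038, 0.8], [0, 0, 0, -0.0016, 0.002, 0.043, 0.8], [0, 0, 0, -0.0016, 0.002, 0.043, 0.8], [0, 0, 0, -0.0016, 0.002, 0.043, 0.8]])

```text
time: 35.75
ee_pos: [0.6285, -0.0718, 0.0672]
eef_rot: [0.559, 0.829, -0.0, 0.0]
ft_force: [0.2, 0.1, -0.7]
width: 0.0213
```

```bash
python3 - <<'E'
from h import *
look();st=look()[0];print(st["ee_pos"]);go(.6285,-.0727,.067,22)
E
```

```text
[ 0.62852663 -0.07179284  0.06732462]
row [0.02, 0.0, 0.04, -0.0008, -0.0004, 0.0004] a 22.04 -> 22.0 t 35.85 w 0.022 F [-0.3  0.  -0. ]
```

drive_tool(deltas=[[0, 0, 0, 0, 0, 0.0015, 0.8], [0, 0, 0, 0, 0, 0.0015, 0.8], [0, 0, 0, 0, 0, 0.0015, 0.17], [0, 0, 0, 0, 0, 0.0015, 0.17], [0, 0, 0, 0, 0, 0.0015, 0.17], [0, 0, 0, 0, 0, -0.03, 0.17], [0, 0, 0, 0, 0, -0.08, 0.17], [0, 0, 0, 0, 0, -0.13, 0.17], [0, 0, 0, -0.03, 0, -0.15, 0.17], [0, 0, 0, -0.03, 0, -0.15, 0.17], [0, 0, 0, -0.03, 0, -0.15, 0.17], [0, 0, 0, -0.03, 0, -0.15, 0.17]])

```text
time: 37.05
ee_pos: [0.6392, -0.0987, 0.216]
eef_rot: [0.559, 0.829, -0.0, -0.001]
ft_force: [-0.2, 0.3, -0.4]
width: 0.0362
```

```bash
python3 - <<'E'
from h import *
look();st,p,d,C=look("wrist",save="pics/w11.png");P,_=cloud(d,C);print(st["ee_pos"])
for l in("wide_bar_mid","narrow_bar_mid"):
  for o in outline_of(l,"wrist")[:2]:
    Q,_=cloud(d,C,o["pixels"]);Q=Q[(Q[:,2]>.040)&(Q[:,2]<.055)];len(Q)>20 and ext(l,Q)
ext("tab",top_slab(P,.070,.085,.639,-.0987,.014))
p,d=camera("scene");C=cam("scene");P,_=cloud(d,C)
ext("oldtab",top_slab(P,.068,.085,.494,.245,.03),(.492,.2435))
E
```

```text
[ 0.63915027 -0.09844725  0.2159045 ]
wide_bar_mid 3077 z 0.0459 ([0.65, -0.126, 0.0882, 0.0326], 22.4) x [-0.043  -0.0133] y [-0.0431  0.0431]
wide_bar_mid 245 z 0.0427 ([0.664, -0.2658, 0.0211, 0.0124], 5.0) x [-0.1713 -0.1559] y [-0.0489 -0.0298]
narrow_bar_mid 1800 z 0.0458 ([0.6286, -0.0731, 0.0881, 0.0159], 22.2) x [0.0198 0.0353] y [-0.043   0.0428]
tab 407 z 0.0773 ([0.6391, -0.099, 0.02, 0.0117], -68.2) x [-0.0099  0.0096] y [-0.0052  0.0051]
oldtab 82 z 0.074 ([0.4948, 0.2451, 0.0201, 0.0128], -9.5) x [-0.0084  0.0079] y [-0.007   0.0114]
```

View pics/w11.png

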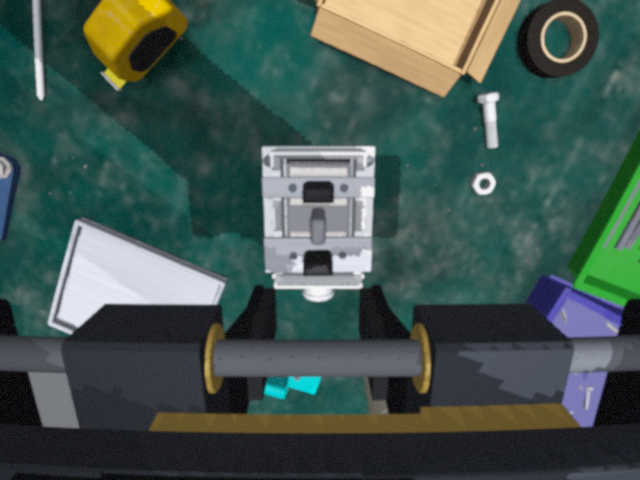

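The picture shows both bars down in their notches: the wide bar at (318,262) by the stub, the narrow at (318,190), and the fresh tab at (318,225). The tray is empty and the gripper is clear of everything.

```bash
python3 -c "
from bench import *
print(close_job())"
```

```text
the job is handed in; nothing more can be done
None
```

The cartridge is changed and I handed the job in at about 37 s of the 128 s. `close_job()` reports no verdict, so the results below are my own last measurements.

I laid both bars flat in the parts tray, stood the old cartridge in the drip pan, and seated the fresh one. The wide bar then went back at the stub end and the narrow bar at the other.

| Item | Last measurement | Target |
|---|---|---|
| Wide bar | x −28 mm, y 0; strip top at z 46 mm | x −28, y 0, 46 |
| Narrow bar | x +28 mm, y 0; strip top at z 46 mm | x +28, y 0, 46 |
| Both bars, yaw | within about 0.5° of the housing | under 0.2 rad (11°) |
| Fresh cartridge | centred to under 1 mm; tab top at z 77 mm | centred, 78 |
| Old cartridge | upright, about 3 mm from the pan's middle | within 30 mm |

- **Robot:** The gripper was clear of everything at the end, and the wrist force readings I took stayed low.
- **Bystanders:** I did not approach the tape measure, jar or tin, and did not measure them again. The tape measure looked undisturbed in the last picture.
- **Check that was off:** The last scene-camera reading of the old cartridge's tab was coarse (82 points; 74 mm against 77 mm expected). The closer wrist view after placing it read 75 mm at the same position, so I took it as standing correctly.

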